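# Prove the folding stay of a spice chest

## Task

The folding stay on the side of the small wooden spice chest has just been fitted: try it out. Raise the lid by its bar until you feel the stay pull taut, without straining it, then let go, so that the lid stands open on the locked stay by itself for a moment. Then press the stay's knee knob back through its dead point, which lifts the lid slightly and folds the stay, and let the lid sink gently until it is fully closed; leave the things round the chest where they are.

Things in the scene. Friction and masses are not known exactly. Their poses are not given: they have to be found in the camera images.
- chest: Fixed wooden chest, 130 mm deep (x), 200 wide (y), 90 high without lid. Origin: centre of its underside, on the worktop. -x is its front, where the bar stands out; +x the back, where the lid is hinged; z up. The stay is on its -y side. The lid (130 x 200 x 12 mm board with thin tile inlay, 0.5 to 0.9 kg) lies on the rim.
- hinge_mid (a point): Middle of the lid's hinge axis, at the chest's upper back edge (65 mm behind and 90 mm above the chest's origin). The axis runs along the chest's y.
- lid_bar (a point): Middle of the steel lifting bar: round, 12 mm thick, 74 mm long between its end stems, parallel to the hinge axis and 172 mm from it; 36 mm of clear space between bar and lid edge. It lies in the plane of the lid, so with the lid up it stands above the lid's edge: it can be held from above all the way, turning between the fingers.
- lid (a joint): Opening angle of the lid, rad: 0 closed, growing as it opens. The taut stay stops it at 0.97 to 1.33 (differs from start to start: feel it); then let down by about 0.07 it stands locked. The hinge has a soft-close damper (0.55 N m s/rad): let go with the stay unlocked, the lid sinks shut by itself in a few seconds.
- stay_knob (a point): Middle of the black knob on the knee of the stay (two steel links, from the chest's -y side to the lid): 14 mm thick, 34 mm long along the chest's y, its middle 34 mm outside the chest's side. Lid closed: knee folded back. After taut (within 2 mm at the bar) a weak spring takes the knee past straight to the front: locked. To unlock push it 36 mm back and down (chest +x 0.85, -z 0.53) with 2 to 6 N.
- stay_anchor (a joint): Stretch of the stay's rubber-bushed anchor on the chest, m: 0 at rest. It yields 1 mm for each 20 N of pull in the stay, that is for about 8.8 N of extra lift and 2.3 mm of extra travel at the bar beyond taut. More than 2 mm (some 17 N extra lift at the bar) strains it.
- salt_shaker: Bystander: glass salt shaker, 44 mm wide, 90 mm high, standing. Origin at its underside.
- tea_box: Bystander: carton of tea, 71 x 126 x 76 mm. Origin at its underside.
- spice_a: Bystander: spice jar, 45 mm wide, 106 mm high. Origin at its underside.

How it is judged:
By the outcome, as a careful person would: the job done as asked, in the order asked, and still so for the second after the job is handed in, with the robot touching nothing.
It also fails if it takes over 72 s, if anything falls off the work surface, if the arm or the gripper's body presses on something with over 40 N, if the wrist force passes 120 N, or if a joint passes its speed limit or range.

## Robot

A 6-joint arm with a two-finger parallel gripper is mounted at the origin on the work surface; the furniture and walls round the work are solid. World frame = base frame: x ahead of the robot, y to its left, z up, the work surface at z = 0. Lengths are in mm, angles in rad, forces in N, time in s.
With the tool pointing down it reaches from about 350 to 975 mm from the base axis. Payload 7.1 kg.
Tool frame: the origin (TCP) lies midway between the tips of the shut fingers; the grasp point (between the pads) lies 19 mm behind it (ctrl.hold_point_z is the distance from the TCP to the grasp point, in mm); z points along the fingers, y is the direction in which the jaws open and shut (so a half turn about z gives the same grasp; the last joint's range is limited). The gripper opens to 88 mm and grips with 3 to 60 N. Pads are 20 mm wide; open, the fingers measure 115 mm over their backs; the gripper's body (75 mm by 178 mm) begins 61 mm behind the grasp point.
Start: joints at [1.136, 0.423, 1.63, -0, 1.089, -0.019], TCP at [252.419, 571.742, 188.975] pointing down, gripper open.
Joint ranges: [-3, 3], [-0.9, 2.11], [0.09, 2.58], [-1.31, 4.45], [0.11, 2.69], [-2.54, 2.54]. Speed limits (rad/s): [2.39, 2.39, 3.01, 3.14, 3.14, 3.14].

## Interface

Orientations are given as a rotation vector (axis times angle).
In Python, from workcell import ctrl, eyes gives the robot as it stands.
- The arm moves only by the tool move_arm, never from a script. Its argument "deltas" is a list of rows, each a list of 6 numbers: the shift along the tool's x, y, z in mm, then the turn, a rotation vector about the tool's x, y, z in rad. A call has 1 to 5 rows; each row shifts and turns the pose as measured when the row begins, along the tool's axes as they then stand; what a row does not reach is not made up. A row lasts 1/12 s, in which the tool goes at most 41.7 mm and 7.16 degrees, less where a joint would pass 70% of its speed; a pose out of reach is approached as far as the arm can. A call is refused whole if a number of a shift passes 41.7 or a number of a turn 0.125, either way. A call with a gripper value outside its range is refused whole. "hand" is the closure, from -1 (fully open) to 1 (shut), set as the call begins (left out, the last holds). The fingers move at their own pace and stop on an object; the grip force is fixed at half the most. Time passes only in rows, so rows that do not move let the fingers close. It gives the time, the measured TCP pose, the force and the opening at its end, in the units of the state.
- ctrl.get_obs(): the state, without advancing time (a new reading comes with each control period).
- eyes.get_image(name): name is "scene" or "top" or "wrist"; returns a dict with "frame" (384x512x3 uint8, red, green, blue), "range_z" (384x512 float32, mm along the optical axis (not along the pixel's ray), 0 where there is no reading), "fx", "fy", "cx", "cy" (pixels), "D" ([k1, k2, p1, p2, k3] as OpenCV has them; the pictures are not rectified), "cam_to_world" (4x4, takes a point from camera to world coordinates). Camera axes: x right, y down, z forward; pixel columns grow to the right and rows downward; lengths in mm; the calibration is good to about 2 mm. A picture is of the moment at which its call begins.
- ctrl.close_job(): hands the job in, once; it reports no verdict.
The state is a dict: "t": time; "qpos": joint angles; "qvel": joint speeds; "joint_torque": joint torques, N m; "ee_pos": TCP position; "orientation": TCP orientation; "ft_force": force on the tool from outside, world axes, zero at the start; "moment": the same for the moment, N m; "width": finger opening in mm.
Only numpy, scipy, OpenCV 4.12 (cv2) and the standard library are available. Lean on these libraries where they do the work, as an engineer would, in place of code of your own. Each camera call takes 0.05 s, during which the arm holds its last target.

## Working session

There is one attempt and no reset: what is moved stays moved. The work goes in short steps, Python scripts to look and compute and a tool call to move; the robot and the scene stay as the last step left them, time stands still between calls to the robot, and variables do not carry over. Pictures are saved under pics/ and viewed, and the job is handed in when it is done.

Besides the shell and the picture viewer there is one more tool, called after ">>>" in YAML: its name, and indented under it one key for each argument. move_arm: Moves the arm, as the interface text tells. Its arguments: {"type":"object","properties":{"deltas":{"type":"array"},"hand":{"type":"number"}},"required":["deltas"]}

```bash
mkdir -p pics; ls; cat > h.py <<'E'
import numpy as np, cv2
from scipy.spatial.transform import Rotation as R
from workcell import ctrl, eyes
def snap(name,fn):
    d=eyes.get_image(name); cv2.imwrite('pics/'+fn+'.png',d['frame'][:,:,::-1]); np.savez('pics/'+fn+'.npz',**{k:np.array(v) for k,v in d.items()}); return d
def load(fn): return np.load('pics/'+fn+'.npz')
def pt(d,u,v,z=None):
    K=np.array([[d['fx'],0,d['cx']],[0,d['fy'],d['cy']],[0,0,1]],float)
    n=cv2.undistortPoints(np.array([[[u,v]]],float),K,np.array(d['D'],float))[0,0]
    if z is None:
        z=d['range_z'][int(round(v)),int(round(u))]
    c=np.array([n[0]*z,n[1]*z,z,1]); return (d['cam_to_world']@c)[:3]
def ptz(d,u,v,h):
    a=pt(d,u,v,1.); b=pt(d,u,v,1000.); s=(h-a[2])/(b[2]-a[2]); return a+s*(b-a)
def crop(fn,u0,v0,u1,v1,s,out):
    im=cv2.imread('pics/'+fn+'.png')[v0:v1,u0:u1]; cv2.imwrite('pics/'+out+'.png',cv2.resize(im,None,fx=s,fy=s,interpolation=cv2.INTER_CUBIC))
E
python3 -c "
from h import *
for n in ['scene','top','wrist']: snap(n,n+'0')
o=ctrl.get_obs(); print(o)
a=[cv2.imread('pics/%s0.png'%n) for n in ['scene','top']]
"
```

```text
pics
{'t': 0.15, 'qpos': array([ 1.13596588e+00,  4.23658075e-01,  1.63048623e+00,  2.13128727e-05,
        1.08856030e+00, -1.89944400e-02]), 'qvel': array([ 0.00124616, -0.00324598, -0.00204511, -0.00204805, -0.00118276,
        0.0011387 ]), 'joint_torque': array([ 9.27503861e-04, -5.44984210e+01, -2.73922366e+01,  6.44076266e-02,
        2.04002042e-02, -4.35350410e-05]), 'ee_pos': array([252.25157676, 571.34745187, 188.39587863]), 'orientation': array([-6.48457257e-01, -3.07366515e+00,  1.69506211e-03]), 'ft_force': array([ 1.14176812,  0.04554911, -0.23255367]), 'moment': array([-0.00018016, -0.01159572,  0.00404188]), 'width': 87.94077634144311}
```

View pics/scene0.png

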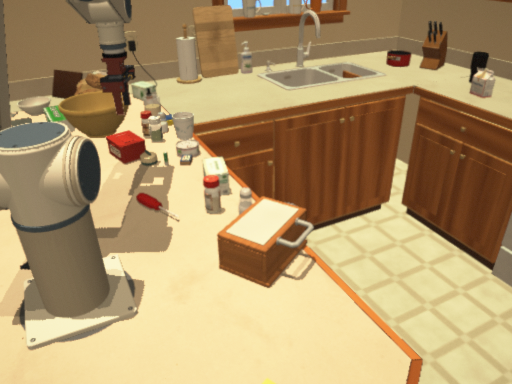

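View pics/top0.png

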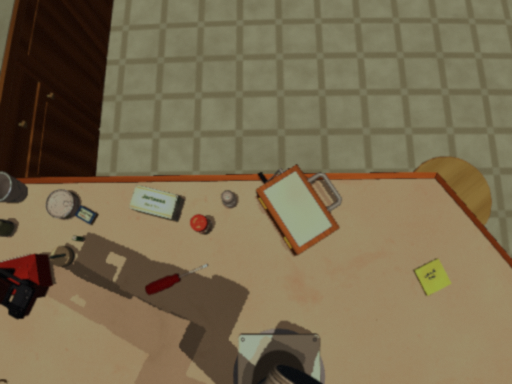

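View pics/wrist0.png

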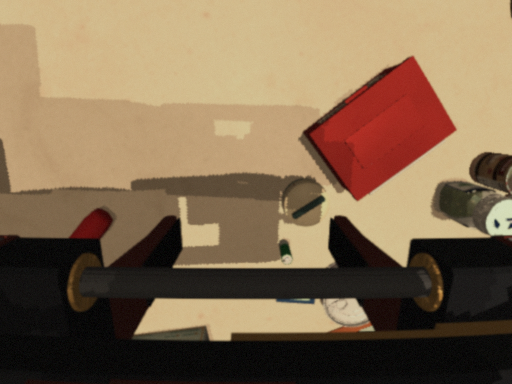

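```bash
python3 -c "
from h import *
crop('top0',210,140,370,270,5,'c1')
crop('scene0',190,160,330,290,5,'c2')
"
```

```text
(no output)
```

View pics/c1.png

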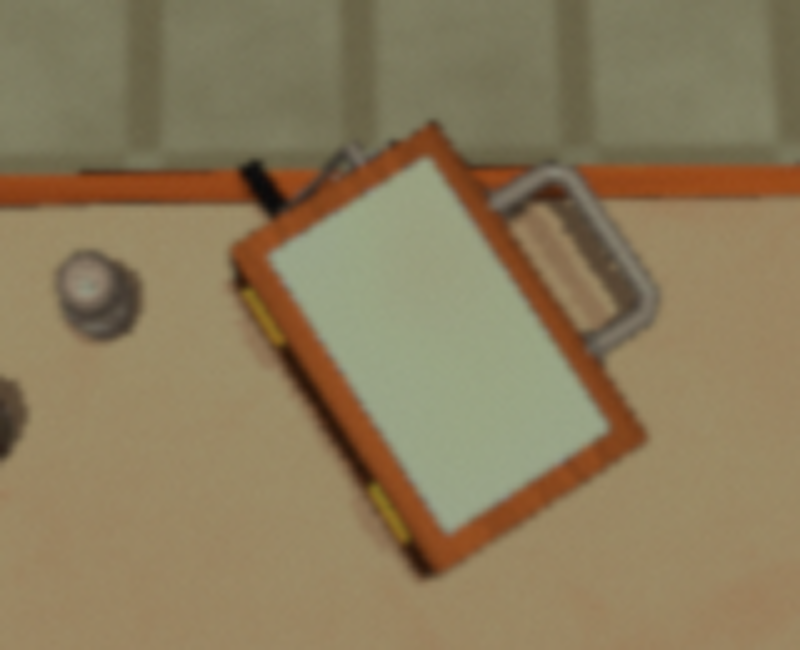

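View pics/c2.png

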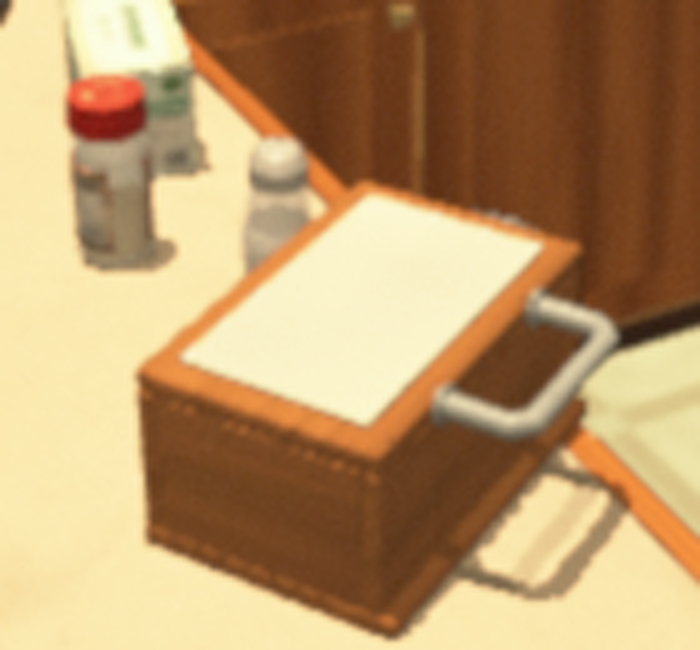

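```bash
python3 -c "
from h import *
d=load('top0'); print(d['cam_to_world'],d['fx'])
for c in [(433,123),(235,245),(430,575),(645,435),(440,340)]:
    u,v=210+c[0]/5-.4,140+c[1]/5-.4
    print(ptz(d,u,v,102).round(1), pt(d,u,v).round(1))
for n,c,z in [('barA',(562,172),96),('barB',(650,302),96),('knob tip',(248,168),60),('knob in',(275,208),60),('salt',(90,280),85)]:
    u,v=210+c[0]/5-.4,140+c[1]/5-.4
    print(n,ptz(d,u,v,z).round(1), pt(d,u,v).round(1))
"
```

```text
[[-4.29977110e-03 -9.81276556e-01  1.92556048e-01  2.99092331e+02]
 [-9.99136969e-01  1.21710676e-02  3.97137514e-02  2.14450397e+01]
 [-4.13137859e-02 -1.92219107e-01 -9.80482017e-01  1.02473194e+03]
 [ 0.00000000e+00  0.00000000e+00  0.00000000e+00  1.00000000e+00]] 362.46647007519294
[551.8 -52.1 102. ] [552.  -52.1 101.4]
[487.8  52.3 102. ] [487.6  52.3 102.8]
[317.7 -44.6 102. ] [318.  -45.7  86.5]
[ 386.8 -155.2  102. ] [ 386.9 -155.3  101.2]
[436.7 -52.6 102. ] [436.3 -52.4 104.6]
barA [ 525.9 -119.4   96. ] [ 524.8 -118.8  100.6]
barB [ 456.2 -162.1   96. ] [ 454.9 -160.6  103.5]
knob tip [539.3  46.4  60. ] [544.1  46.9  41. ]
knob in [516.7  31.8  60. ] [521.8  32.   37.2]
salt [473.3 129.8  85. ] [472.8 129.5  87.7]
```

```bash
python3 -c "
from h import *
def cloud(fn,u0,v0,u1,v1):
    d=load(fn); z=d['range_z']; K=np.array([[d['fx'],0,d['cx']],[0,d['fy'],d['cy']],[0,0,1]])
    v,u=np.mgrid[v0:v1,u0:u1]; n=cv2.undistortPoints(np.stack([u.ravel(),v.ravel()],1)[:,None].astype(float),K,d['D'])[:,0]
    zz=z[v0:v1,u0:u1].ravel(); P=np.c_[n*zz[:,None],zz]; P=P@d['cam_to_world'][:3,:3].T+d['cam_to_world'][:3,3]; return P[zz>0]
for fn,b in [('top0',(240,150,350,270)),('scene0',(200,180,330,290))]:
    P=cloud(fn,*b); print(len(P))
    L=P[(abs(P[:,2]-102)<6)&(P[:,0]>300)&(P[:,0]<600)]
    a=np.deg2rad(121); ex=np.array([np.cos(a),np.sin(a)]); ey=np.array([-ex[1],ex[0]])
    r=cv2.minAreaRect(L[(L[:,:2]-[436,-50])@ex>-70][:,:2].astype(np.float32)); print(fn,r)
    q=L[:,:2]-[436,-50]; x=q@ex;y=q@ey
    m=(x<-75); print('bar',m.sum(),x[m].min(),x[m].max(),y[m].min(),y[m].max(),L[m,2].max(), np.median(L[m,2]))
    m=(x>-70)
    for yy in range(-80,81,40):
        mm=m&(abs(y-yy)<10); print(yy,x[mm].min().round(1),x[mm].max().round(1),end=';')
    for xx in range(-40,41,20):
        mm=m&(abs(x-xx)<8); print(xx,y[mm].min().round(1),y[mm].max().round(1),end=';')
    print(L[m,2].mean())
"
```

```text
13149
top0 ((440.5697326660156, -48.19538116455078), (210.83982849121094, 137.08119201660156), 31.819570541381836)
bar 251 -112.71468129336445 -75.07031840843885 -52.187522185630954 50.35147497651424 105.76199035443187 101.56750358340685
-80 -65.2 64.7;-40 -68.1 64.2;0 -63.5 63.7;40 -70.0 63.2;80 -65.3 62.8;-40 -101.0 99.8;-20 -110.5 100.3;0 -99.9 100.2;20 -98.1 100.2;40 -97.1 100.8;104.09749253774243
14233
scene0 ((391.80450439453125, 25.362594604492188), (207.04135131835938, 315.4395446777344), 30.328393936157227)
bar 199 -114.7055043474625 -75.32543840990266 -48.59548266153498 52.55729618276176 103.0026053843784 99.40682767784449
-80 -66.9 244.1;-40 -69.8 62.2;0 -67.7 63.1;40 -69.9 61.8;80 -68.3 62.3;-40 -98.2 101.3;-20 -103.1 101.9;0 -100.6 103.3;20 -99.1 102.2;40 -96.7 103.1;102.17361994077366
```

>>> move_arm:
  deltas:
    - [-5,-5,-25,0,0,0]
    - [-15,-15,-25,0,0,0]
    - [-25,-27,-10,0,0,0]
    - [-25,-27,0,0,0,0]
    - [-25,-27,0,0,0,0]

```text
t: 0.57
ee_pos: [297.3, 441.1, 248.1]
orientation: [-0.637, -3.075, 0.006]
ft_force: [-0.4, -0.3, -0.6]
width: 87.7
```

>>> move_arm:
  deltas:
    - [-25,-27,0,0,0,0]
    - [-25,-27,0,0,0,0]
    - [-25,-27,0,0,0,0]
    - [-25,-27,0,0,0,0]
    - [-25,-27,0,0,0,0]

```text
t: 0.98
ee_pos: [359.1, 259.5, 248.7]
orientation: [-0.632, -3.077, 0.005]
ft_force: [1.0, 0.7, -0.3]
width: 88.1
```

```bash
cat >> h.py <<'E'
A=np.deg2rad(121.2); EX=np.array([np.cos(A),np.sin(A),0]); EY=np.array([-EX[1],EX[0],0]); O=np.array([436.,-50,0])
def cw(p): return O+EX*p[0]+EY*p[1]+np.array([0,0,p[2]])
def wc(w): w=np.asarray(w)-O; return np.array([w@EX,w@EY,w[2]])
def st(target=None,tiltx=0):
    o=ctrl.get_obs(); Rm=R.from_rotvec(o['orientation'])
    print('t',round(o['t'],2),'tcp',o['ee_pos'].round(1),'chest',wc(o['ee_pos']).round(1),'F',o['ft_force'].round(1),'w',round(o['width'],1))
    print(' q',o['qpos'].round(2))
    G=R.from_matrix(np.c_[-EY,-EX,[0,0,-1]])
    print(' turn to std',(Rm.inv()*G).as_rotvec().round(3))
    if target is not None: print(' shift',Rm.inv().apply(cw(target)-o['ee_pos']).round(1))
    return o
E
python3 -c "
from h import *
st((-107,0,170))"
```

```text
t 0.98 tcp [359.1 259.5 248.7] chest [304.6 -94.5 248.7] F [ 1.   0.7 -0.3] w 88.1
 q [ 0.6   0.07  1.95 -0.    1.12 -0.56]
 turn to std [-1.000e-03  3.000e-03  2.192e+00]
 shift [-279.7 -316.2   79.7]
```

Now turn while moving: first more translation.

>>> move_arm:
  deltas:
    - [-25,-28,0,0,0,0]
    - [-25,-28,0,0,0,0]
    - [-25,-28,0,0,0,0]
    - [-25,-28,0,0,0,0]
    - [-25,-28,0,0,0,0]

```text
t: 1.4
ee_pos: [419.0, 72.6, 249.5]
orientation: [0.629, 3.077, -0.004]
ft_force: [1.5, 0.3, -0.5]
width: 87.8
```

>>> move_arm:
  deltas:
    - [-25,-28,0,0,0,0]
    - [-25,-28,0,0,0,0]
    - [-25,-28,0,0,0,0]
    - [-25,-28,0,0,0,0]
    - [-25,-28,0,0,0,0]

```text
t: 1.82
ee_pos: [479.1, -115.3, 250.3]
orientation: [0.63, 3.076, -0.003]
ft_force: [0.0, -0.0, -0.5]
width: 87.6
```

>>> move_arm:
  deltas:
    - [0,0,0,0,0,0.12]
    - [0,0,0,0,0,0.12]
    - [0,0,0,0,0,0.12]
    - [0,0,0,0,0,0.12]
    - [0,0,0,0,0,0.12]

```text
t: 2.23
ee_pos: [480.4, -124.9, 249.0]
orientation: [1.541, 2.735, -0.005]
ft_force: [-0.1, -0.3, 0.1]
width: 87.6
```

>>> move_arm:
  deltas:
    - [0,0,0,0,0,0.12]
    - [0,0,0,0,0,0.12]
    - [0,0,0,0,0,0.12]
    - [0,0,0,0,0,0.12]
    - [0,0,0,0,0,0.12]

```text
t: 2.65
ee_pos: [479.1, -125.1, 247.8]
orientation: [2.308, 2.13, -0.006]
ft_force: [-0.5, 0.5, -0.4]
width: 88.0
```

>>> move_arm:
  deltas:
    - [0,0,0,0,0,0.12]
    - [0,0,0,0,0,0.12]
    - [0,0,0,0,0,0.12]
    - [0,0,0,0,0,0.12]
    - [0,0,0,0,0,0.12]

```text
t: 3.07
ee_pos: [477.9, -124.8, 246.7]
orientation: [2.852, 1.318, -0.008]
ft_force: [0.3, 0.5, 0.1]
width: 87.9
```

```bash
python3 -c "
from h import *
st((-107,0,170))"
```

```text
t 3.07 tcp [ 477.9 -124.8  246.7] chest [-85.7   2.9 246.7] F [0.3 0.5 0.1] w 87.9
 q [-0.28  0.16  1.85 -0.    1.13  0.43]
 turn to std [-0.001  0.005  0.321]
 shift [-3.6 21.3 76.7]
```

>>> move_arm:
  deltas:
    - [0,5,15,0,0,0.12]
    - [0,5,15,0,0,0.12]
    - [0,5,20,0,0,0.09]
    - [0,5,20,0,0,0]
    - [0,0,0,0,0,0]

```text
t: 3.48
ee_pos: [491.2, -140.8, 175.4]
orientation: [3.036, 0.798, -0.003]
ft_force: [0.4, 1.1, -0.0]
width: 88.1
```

```bash
python3 -c "
from h import *
st((-107,0,170)); snap('wrist','w1'); snap('scene','s1'); snap('top','t1')"
```

```text
t 3.48 tcp [ 491.2 -140.8  175.4] chest [-106.3   -0.2  175.4] F [ 0.4  1.1 -0. ] w 88.1
 q [-0.3   0.27  1.89 -0.    0.98  0.76]
 turn to std [ 0.002  0.003 -0.03 ]
 shift [-0.2  0.7  5.4]
```

View pics/w1.png

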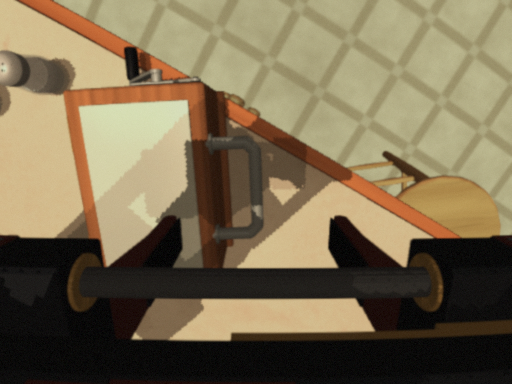

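View pics/s1.png

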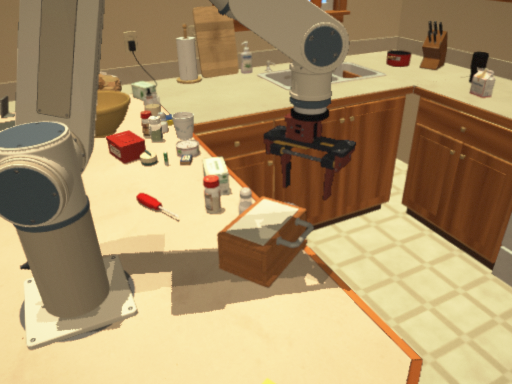

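```bash
python3 -c "
from h import *
d=load('w1')
for n,u,v,z in [('bar1',256,155,102),('bar2',257,222,102),('barmid',257,190,102),('stemtop',238,140,102),('stembot',238,236,102),('lidc',204,84,102),('lidbc',65,93,102),('knob',131,63,None),('knobtip',130,50,None),('knobin',133,77,None)]:
    p=pt(d,u,v); print(n,wc(p).round(1), wc(ptz(d,u,v,z)).round(1) if z else '')
crop('w1',200,120,290,260,4,'c3')
"
```

```text
bar1 [-107.5  -33.5  101.9] [-107.5  -33.5  102. ]
bar2 [-106.7   31.8  102.6] [-106.7   32.1  102. ]
barmid [-107.5   -0.2  102.1] [-107.5   -0.2  102. ]
stemtop [-91.4 -47.7 101.6] [-91.5 -47.7 102. ]
stembot [-87.5  45.8 103. ] [-87.4  46.3 102. ]
lidc [-63.3 -97.7 100. ] [-63.6 -97.5 102. ]
lidbc [ 62.5 -95.5 103.3] [ 63.3 -95.6 102. ]
knob [  23.6 -129.3   40.4] 
knobtip [  23.7 -142.7   39.2] 
knobin [  23.6 -115.1   39. ]
```

View pics/c3.png

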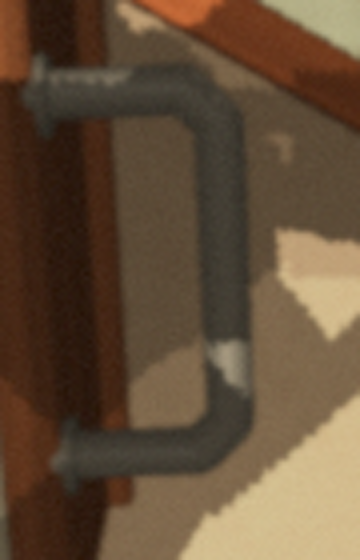

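>>> move_arm:
  deltas:
    - [0,1,0,0,0,-0.03]
    - [0,0,0,0,0,0]
    - [0,0,0,0,0,0]
    - [0,0,10,0,0,0]
    - [0,0,20,0,0,0]
  hand: 0.08

```text
t: 4.05
ee_pos: [499.4, -142.8, 156.8]
orientation: [3.012, 0.845, 0.024]
ft_force: [0.1, 0.3, -1.3]
width: 57.8
```

```bash
python3 -c "
from h import *
st((-107,0,77))"
```

```text
t 4.05 tcp [ 499.4 -142.8  156.8] chest [-112.2   -6.2  156.8] F [ 0.1  0.3 -1.3] w 57.8
 q [-0.3   0.3   1.9  -0.    0.92  0.73]
 turn to std [ 0.017 -0.011  0.002]
 shift [-7.  -6.6 79.6]
```

>>> move_arm:
  deltas:
    - [0,0,0,0,0,0]
    - [0,0,0,0,0,0]
    - [0,0,0,0,0,0]

```text
t: 4.3
ee_pos: [497.4, -141.9, 154.4]
orientation: [3.015, 0.844, 0.018]
ft_force: [-0.6, -0.4, 0.5]
width: 41.2
```

```bash
python3 -c "
from h import *
st((-107,0,77))"
```

```text
t 4.3 tcp [ 497.4 -141.9  154.4] chest [-110.4   -4.9  154.4] F [-0.6 -0.4  0.5] w 41.2
 q [-0.3   0.31  1.91 -0.    0.92  0.73]
 turn to std [ 0.013 -0.008  0.002]
 shift [-5.5 -4.5 77.3]
```

>>> move_arm:
  deltas:
    - [-3,-2,15,0.006,-0.004,0]
    - [-2,-2,20,0.005,-0.003,0]
    - [0,0,15,0,0,0]
    - [0,0,0,0,0,0]
    - [0,0,0,0,0,0]

```text
t: 4.72
ee_pos: [494.5, -142.1, 107.0]
orientation: [3.02, 0.845, 0.012]
ft_force: [-0.3, 0.6, 0.5]
width: 40.4
```

```bash
python3 -c "
from h import *
st((-107,0,77)); snap('wrist','w2');snap('scene','s2')"
```

```text
t 4.72 tcp [ 494.5 -142.1  107. ] chest [-109.1   -2.3  107. ] F [-0.3  0.6  0.5] w 40.4
 q [-0.3   0.38  1.94 -0.    0.82  0.72]
 turn to std [ 0.007 -0.006  0.001]
 shift [-2.4 -2.3 30. ]
```

View pics/w2.png

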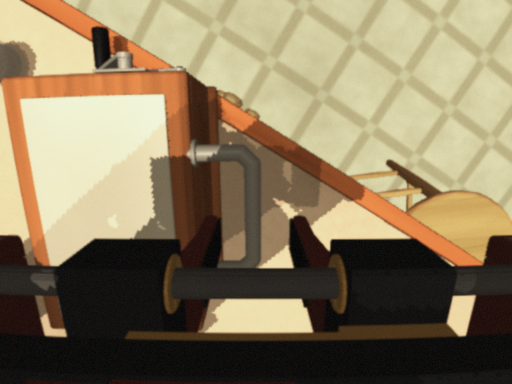

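>>> move_arm:
  deltas:
    - [-1,-2,8,0.004,-0.004,0]
    - [-1,-1,12,0.004,-0.003,0]
    - [0,0,10,0,0,0]
    - [0,0,0,0,0,0]
    - [0,0,0,0,0,0]

```text
t: 5.23
ee_pos: [493.4, -141.2, 77.3]
orientation: [3.023, 0.846, 0.004]
ft_force: [-0.5, -0.3, -0.2]
width: 40.5
```

```bash
python3 -c "
from h import *
st((-107,0,77)); snap('wrist','w3');snap('scene','s3'); crop('s3',180,100,340,220,5,'c4')"
```

```text
t 5.23 tcp [ 493.4 -141.2   77.3] chest [-107.7   -1.9   77.3] F [-0.5 -0.3 -0.2] w 40.5
 q [-0.3   0.43  1.95 -0.    0.76  0.72]
 turn to std [ 0.003 -0.002  0.001]
 shift [-1.9 -0.7  0.3]
```

View pics/c4.png

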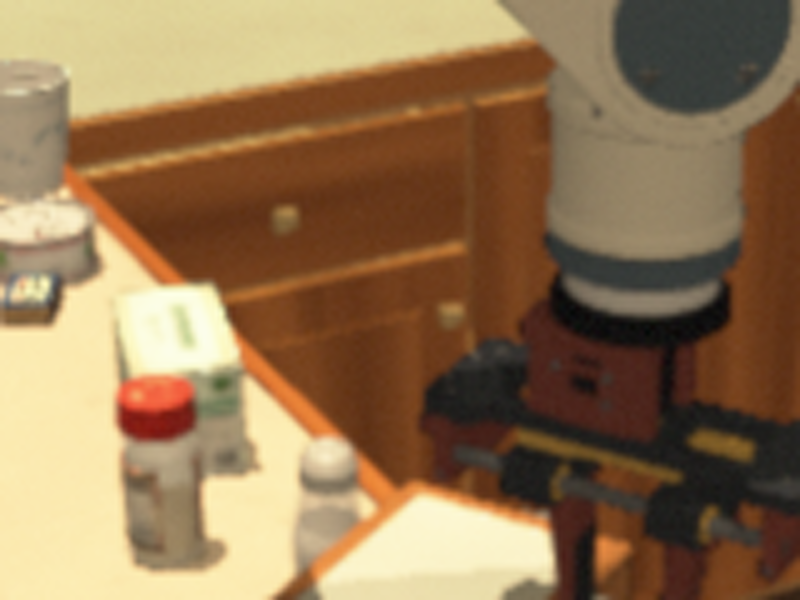

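>>> move_arm:
  deltas:
    - [0,0,0,0,0,0]
    - [0,0,0,0,0,0]
    - [0,0,0,0,0,0]
    - [0,0,0,0,0,0]
  hand: 1

```text
t: 5.67
ee_pos: [494.0, -141.4, 78.3]
orientation: [3.022, 0.846, 0.006]
ft_force: [0.4, -0.3, -0.9]
width: 17.2
```

```bash
python3 -c "
from h import *
st((-107,0,77))"
```

```text
t 5.67 tcp [ 494.  -141.4   78.3] chest [-108.2   -2.3   78.3] F [ 0.4 -0.3 -0.9] w 17.2
 q [-0.3   0.43  1.95 -0.    0.76  0.72]
 turn to std [ 0.004 -0.003  0.001]
 shift [-2.3 -1.2  1.3]
```

>>> move_arm:
  deltas:
    - [0,0,0,0,0,0]
    - [0,0,0,0,0,0]
    - [0,0,0,0,0,0]

```text
t: 5.92
ee_pos: [494.4, -141.5, 78.8]
orientation: [3.022, 0.846, 0.008]
ft_force: [0.1, -0.0, 0.2]
width: 0.7
```

```bash
cat >> h.py <<'E'
def lid():
    o=ctrl.get_obs(); g=o['ee_pos']-19*R.from_rotvec(o['orientation']).apply([0,0,1]); 
    g=g+R.from_rotvec(o['orientation']).apply([0,0,0])
    c=wc(g); th=np.arctan2(c[2]-90,65-c[0]); r=np.hypot(c[2]-90,65-c[0])
    F=o['ft_force']; print('  grasp',c.round(1),'angle',th.round(3),'r',r.round(1),'Fchest',(F@EX).round(1),(F@EY).round(1),F[2].round(1),'tang',(F@EX*np.sin(th)+F[2]*np.cos(th)).round(2))
    return th,r,c
E
python3 -c "
from h import *
st(); lid()"
```

```text
t 5.92 tcp [ 494.4 -141.5   78.8] chest [-108.5   -2.6   78.8] F [ 0.1 -0.   0.2] w 0.7
 q [-0.3   0.42  1.95 -0.    0.76  0.72]
 turn to std [ 0.005 -0.004  0.001]
  grasp [-108.4   -2.5   97.8] angle 0.045 r 173.6 Fchest -0.1 -0.1 0.2 tang 0.16
```

```bash
python3 -c "
from h import *
snap('wrist','w4');snap('top','t4');crop('w4',120,80,400,300,3,'c5')
crop('t4',250,130,380,260,5,'c6')"
```

```text
(no output)
```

View pics/w4.png

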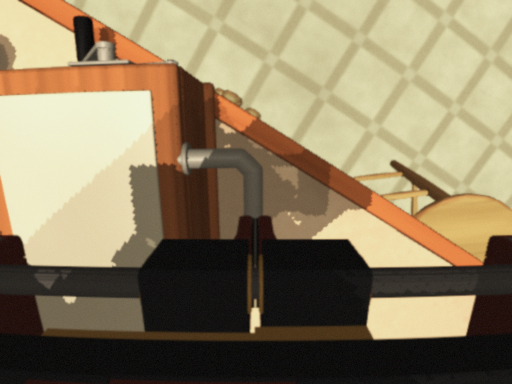

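View pics/c6.png

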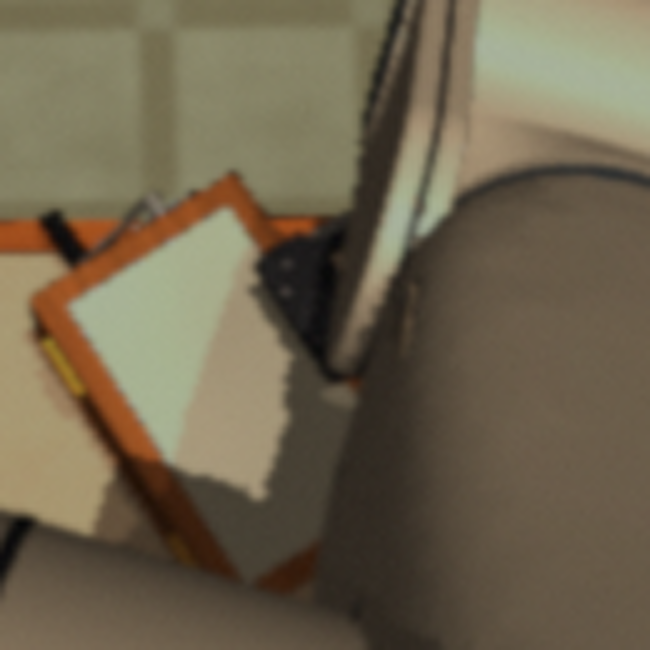

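View pics/w3.png

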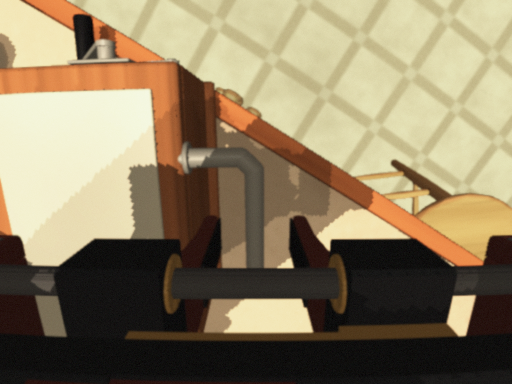

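```bash
python3 -c "
from h import *
for f in ['w3','w4']:
  d=load(f); T=d['cam_to_world']; print(f)
  for u,v in [(255,190),(255,205),(245,222),(265,222),(245,232),(265,232),(245,240),(210,225),(210,235),(300,225),(300,235),(255,240),(255,260)]:
    print((u,v),d['range_z'][v,u].round(0),wc(pt(d,u,v)).round(1))
  Ti=np.linalg.inv(T)
  for p in [(-108,-2,78),(-108,-2,97),(-107,0,96),(-107,-40,96)]:
    c=(Ti@np.r_[cw(p),1])[:3]; print(p,c.round(0),d['fx']*c[0]/c[2]+d['cx'],d['fy']*c[1]/c[2]+d['cy'])
  print(wc(T[:3,3]))
"
```

```text
w3
(255, 190) 177.0 [-106.8  -26.   101.7]
(255, 205) 178.0 [-106.8  -16.9  103.1]
(245, 222) 186.0 [-100.5   -3.9   97.6]
(265, 222) 289.0 [-117.1   31.1    1. ]
(245, 232) 188.0 [-100.4    2.8   97.9]
(265, 232) 292.0 [-117.3   42.     0. ]
(245, 240) 189.0 [-100.4    8.4   97.7]
(210, 225) 155.0 [-82.8 -13.1 127.6]
(210, 235) 142.0 [-84.7 -12.9 141. ]
(300, 225) 155.0 [-130.7  -13.2  127.8]
(300, 235) 141.0 [-128.5  -13.3  141.9]
(255, 240) 185.0 [-106.9    6.7  101.7]
(255, 260) 187.0 [-106.9   20.2  102.6]
(-108, -2, 78) [  1.  16. 206.] 256.53131835075436 215.1030776167049
(-108, -2, 97) [  1.  21. 187.] 256.7790193379305 224.5595247247708
(-107, 0, 96) [  0.  23. 189.] 255.20627016567778 226.93166174644657
(-107, -40, 96) [  0. -16. 179.] 255.38276409308915 165.58064788036424
[-106.11171681  -67.75690728  273.78121571]
w4
(255, 190) 179.0 [-107.5  -26.   101. ]
(255, 205) 181.0 [-107.6  -16.6  101.5]
(245, 222) 159.0 [-102.   -13.8  124.8]
(265, 222) 160.0 [-112.9  -13.6  124.2]
(245, 232) 145.0 [-102.4  -13.9  139.6]
(265, 232) 145.0 [-112.3  -13.9  139.5]
(245, 240) 82.0 [-104.2  -35.3  199.2]
(210, 225) 280.0 [-64.9  30.3  11.1]
(210, 235) 282.0 [-64.7  40.2  11.9]
(300, 225) 292.0 [-153.3   34.2    0.3]
(300, 235) 296.0 [-154.    45.5   -1. ]
(255, 240) 186.0 [-107.6    6.6  101.9]
(255, 260) 190.0 [-107.7   20.8  101.6]
(-108, -2, 78) [  0.  17. 208.] 255.38892306237054 215.31535293477458
(-108, -2, 97) [  0.  21. 189.] 255.57883416903792 224.66427158514273
(-107, 0, 96) [ -1.  23. 191.] 254.02592173876138 227.02069382511456
(-107, -40, 96) [ -0. -16. 181.] 254.13442141915115 166.20867033799874
[-106.53747424  -68.09722596  275.41224987]
```

```bash
python3 -c "
from h import *
for f,us in [('w1',(160,170,175,345,350)),('w3',(205,212,218,296,302)),('w4',(243,248,252,258,262,268))]:
  d=load(f); print(f)
  for u in us:
    print(u,[(v,wc(pt(d,u,v)).round(0).astype(int).tolist()) for v in range(206,240,3)])
"; python3 -c "
from h import *
crop('w4',200,180,310,260,7,'c5')"
```

```text
w1
160 [(206, [-14, 12, 106]), (209, [-13, 15, 104]), (212, [-13, 18, 105]), (215, [-13, 21, 105]), (218, [-12, 25, 104]), (221, [-53, -13, 220]), (224, [-54, -13, 224]), (227, [-56, -13, 228]), (230, [-57, -13, 233]), (233, [-58, -13, 236]), (236, [-60, -13, 241]), (239, [-60, -12, 243])]
170 [(206, [-24, 12, 105]), (209, [-23, 15, 105]), (212, [-23, 19, 104]), (215, [-56, -13, 210]), (218, [-57, -13, 215]), (221, [-59, -13, 220]), (224, [-60, -13, 224]), (227, [-60, -12, 226]), (230, [-61, -12, 229]), (233, [-61, -10, 231]), (236, [-62, -9, 232]), (239, [-62, -8, 232])]
175 [(206, [-29, 12, 105]), (209, [-28, 16, 104]), (212, [-28, 19, 105]), (215, [-28, 22, 105]), (218, [-60, -13, 215]), (221, [-60, -12, 216]), (224, [-62, -12, 221]), (227, [-62, -10, 222]), (230, [-62, -9, 222]), (233, [-61, -7, 222]), (236, [-62, -6, 223]), (239, [-61, -4, 223])]
345 [(206, [-225, 51, 0]), (209, [-225, 55, 0]), (212, [-225, 59, 0]), (215, [-225, 63, 1]), (218, [-157, -10, 215]), (221, [-156, -10, 220]), (224, [-154, -11, 225]), (227, [-153, -10, 228]), (230, [-151, -11, 234]), (233, [-152, -8, 2
[... 2890 characters left out ...]
1]), (230, [-109, -11, 131]), (233, [-109, -10, 131]), (236, [-109, -12, 141]), (239, [-109, -12, 144])]
262 [(206, [-112, -15, 97]), (209, [-112, -12, 97]), (212, [-112, -11, 98]), (215, [-112, -14, 114]), (218, [-111, -14, 119]), (221, [-111, -14, 123]), (224, [-111, -14, 129]), (227, [-111, -14, 132]), (230, [-111, -14, 137]), (233, [-111, -14, 140]), (236, [-111, -14, 145]), (239, [-109, -35, 199])]
268 [(206, [-121, 14, 1]), (209, [-121, 18, -1]), (212, [-121, 21, 0]), (215, [-121, 24, 0]), (218, [-115, -14, 118]), (221, [-115, -14, 123]), (224, [-114, -14, 128]), (227, [-114, -14, 132]), (230, [-114, -14, 136]), (233, [-114, -14, 141]), (236, [-114, -14, 144]), (239, [-111, -35, 199])]
```

View pics/c5.png

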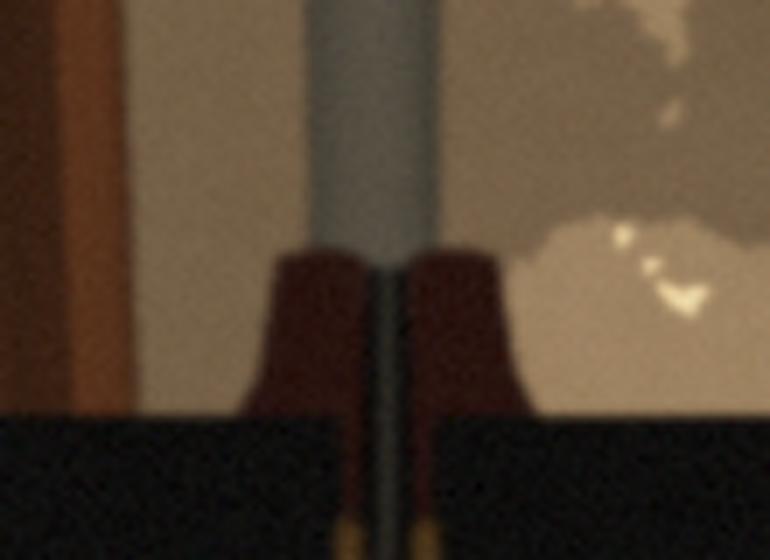

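```bash
python3 -c "
from h import *
print(ctrl.hold_point_z,[a for a in dir(ctrl) if a[0]!='_'])
snap('scene','s4'); crop('s4',240,90,370,220,6,'c7')"
```

```text
18.700000000000003 ['Unreachable', 'close_job', 'get_obs', 'hold_point_z']
```

View pics/c7.png

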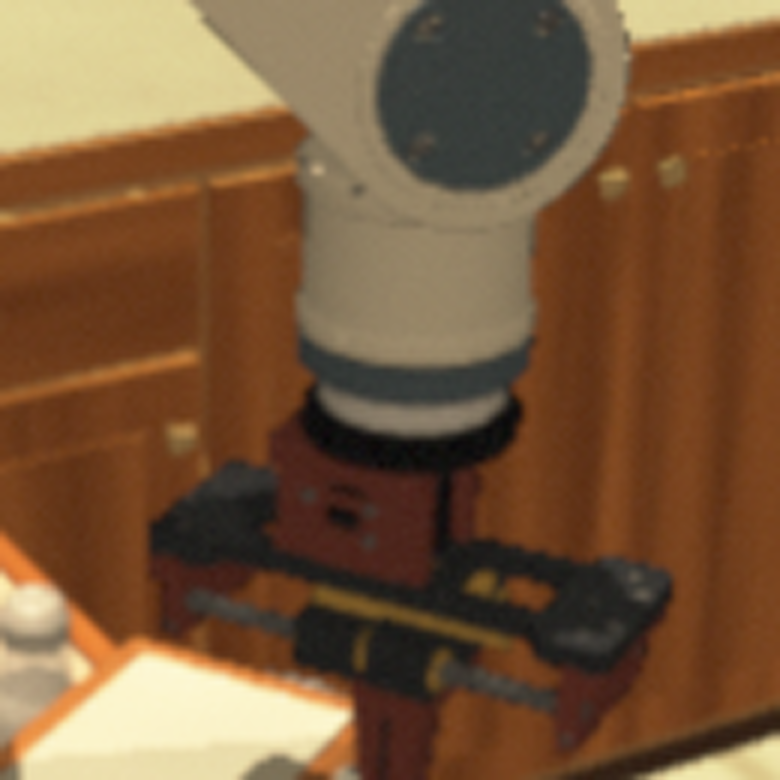

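```bash
python3 -c "
from h import *
crop('s4',270,180,350,270,8,'c8')
d=load('s4')
for u in (300,306,310):
  print(u,[(v,wc(pt(d,u,v)).round(0).astype(int).tolist()) for v in range(208,244,3)])
"
```

```text
300 [(208, [-100, 10, 172]), (211, [-100, 10, 164]), (214, [-99, 7, 155]), (217, [-101, 10, 149]), (220, [-101, 9, 141]), (223, [-101, 8, 132]), (226, [-101, 8, 124]), (229, [-103, 11, 119]), (232, [-67, -64, 52]), (235, [-66, -66, 42]), (238, [-108, 19, 101]), (241, [-111, 26, 98])]
306 [(208, [-114, 10, 176]), (211, [-114, 9, 168]), (214, [-115, 10, 161]), (217, [-116, 11, 154]), (220, [-116, 11, 147]), (223, [-116, 9, 138]), (226, [-116, 10, 131]), (229, [-117, 10, 122]), (232, [-117, 10, 115]), (235, [-112, -2, 97]), (238, [443, -1211, -868]), (241, [-70, -95, 7])]
310 [(208, [-123, 9, 179]), (211, [-123, 9, 171]), (214, [-122, 5, 161]), (217, [-121, 2, 151]), (220, [-118, -6, 138]), (223, [-118, -8, 129]), (226, [-116, -12, 118]), (229, [-111, -25, 100]), (232, [-113, -22, 94]), (235, [433, -1247, -863]), (238, [414, -1206, -854]), (241, [405, -1190, -863])]
```

View pics/c8.png

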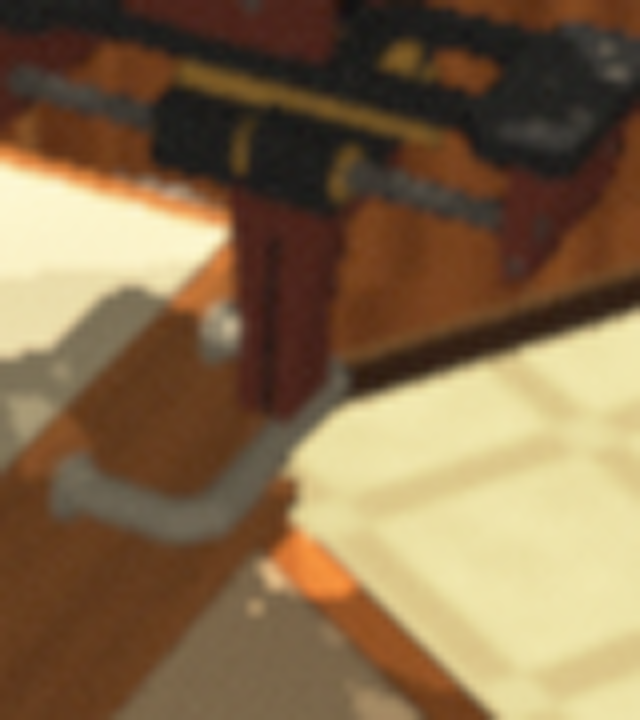

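>>> move_arm:
  deltas:
    - [0,0,0,0,0,0]
    - [0,0,0,0,0,0]
    - [0,0,0,0,0,0]
    - [0,0,0,0,0,0]
    - [0,0,0,0,0,0]
  hand: 0.08

```text
t: 6.48
ee_pos: [494.2, -141.5, 78.6]
orientation: [3.022, 0.846, 0.007]
ft_force: [-0.3, -0.8, -1.2]
width: 30.0
```

>>> move_arm:
  deltas:
    - [-2,-1,8,0.004,-0.004,0]
    - [-1,0,10,0,0,0]
    - [0,0,8,0,0,0]
    - [0,0,6,0,0,0]
    - [0,0,0,0,0,0]

```text
t: 6.9
ee_pos: [490.6, -142.2, 43.1]
orientation: [3.025, 0.847, -0.002]
ft_force: [-0.4, 0.9, -0.9]
width: 40.3
```

```bash
python3 -c "
from h import *
st((-107,0,44)); snap('wrist','w5');d=snap('scene','s5'); crop('s5',270,180,350,270,8,'c9')
print([(v,wc(pt(d,306,v)).round(0).astype(int).tolist()) for v in range(208,254,3)])"
```

```text
t 6.9 tcp [ 490.6 -142.2   43.1] chest [-107.2    1.1   43.1] F [-0.4  0.9 -0.9] w 40.3
 q [-0.3   0.49  1.97 -0.    0.69  0.72]
 turn to std [0.    0.001 0.001]
 shift [ 1.1 -0.2 -0.9]
[(208, [-118, 19, 183]), (211, [-65, -97, 95]), (214, [-123, 28, 174]), (217, [-66, -96, 78]), (220, [-66, -97, 69]), (223, [-92, -41, 101]), (226, [-94, -38, 95]), (229, [458, -1239, -823]), (232, [-108, -10, 100]), (235, [-112, -2, 98]), (238, [447, -1220, -874]), (241, [-72, -91, 10]), (244, [412, -1148, -861]), (247, [-79, -79, 1]), (250, [-85, -67, 1]), (253, [-89, -58, 0])]
```

View pics/c9.png

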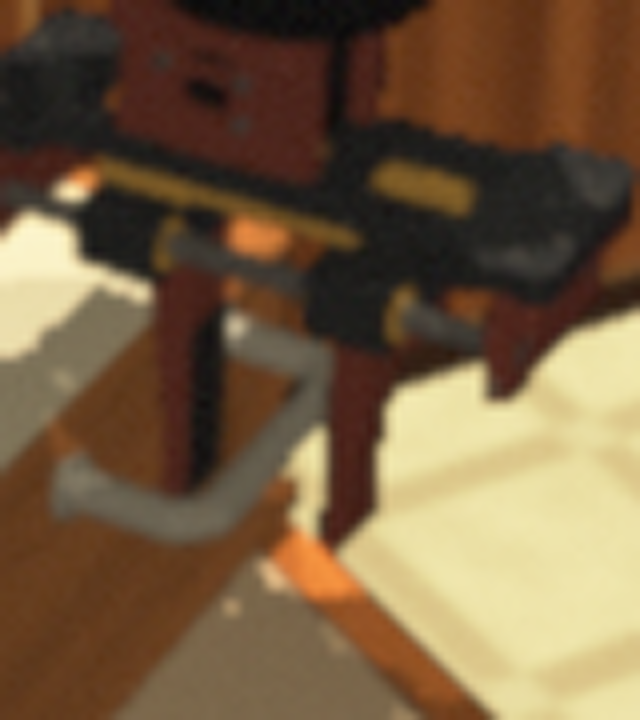

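View pics/w5.png

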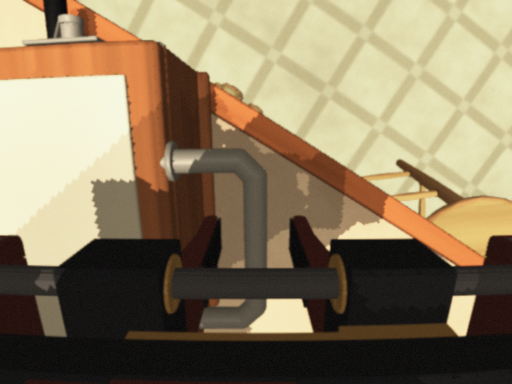

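>>> move_arm:
  deltas:
    - [0,0,-1,0,0,0]
    - [0,0,0,0,0,0]
    - [0,0,0,0,0,0]
    - [0,0,0,0,0,0]
    - [0,0,0,0,0,0]
  hand: 1

```text
t: 7.42
ee_pos: [491.5, -142.0, 45.9]
orientation: [3.025, 0.846, 0.001]
ft_force: [4.2, 1.9, -0.3]
width: 11.0
```

```bash
sed -i "s/o\['ee_pos'\]-19\*/o['ee_pos']-52*/" h.py; python3 -c "
from h import *
st(); lid()"
```

```text
t 7.42 tcp [ 491.5 -142.    45.9] chest [-107.4    0.2   45.9] F [ 4.2  1.9 -0.3] w 11.0
 q [-0.3   0.48  1.97 -0.    0.69  0.72]
 turn to std [ 0.001 -0.     0.001]
  grasp [-107.4    0.2   97.9] angle 0.046 r 172.5 Fchest -0.6 -4.5 -0.3 tang -0.3
```

>>> move_arm:
  deltas:
    - [0,-0.5,-5,0,0,0]
    - [0,-1,-10,0,0,0]
    - [0,-1.5,-10,0,0,0]
    - [0,-2,-10,0,0,0]
    - [0,-3,-10,0,0,0]

```text
t: 7.83
ee_pos: [487.4, -135.3, 93.1]
orientation: [3.024, 0.846, 0.001]
ft_force: [1.6, -1.5, -6.5]
width: 11.3
```

```bash
python3 -c "
from h import *
st(); lid()"
```

```text
t 7.83 tcp [ 487.4 -135.3   93.1] chest [-99.5   0.2  93.1] F [ 1.6 -1.5 -6.5] w 11.3
 q [-0.29  0.39  1.96 -0.    0.79  0.73]
 turn to std [0.001 0.    0.001]
  grasp [-99.5   0.2 145.1] angle 0.323 r 173.5 Fchest -2.1 -0.6 -6.5 tang -6.85
```

>>> move_arm:
  deltas:
    - [0,-3.2,-9,0,0,0]
    - [0,-3.7,-8.8,0,0,0]
    - [0,-4.2,-8.6,0,0,0]
    - [0,-4.6,-8.3,0,0,0]
    - [0,-5,-8,0,0,0]

```text
t: 8.25
ee_pos: [475.2, -115.5, 141.9]
orientation: [3.023, 0.846, 0.003]
ft_force: [2.5, 0.2, -6.6]
width: 11.2
```

```bash
python3 -c "
from h import *
st(); lid()"
```

```text
t 8.25 tcp [ 475.2 -115.5  141.9] chest [-76.4   0.4 141.9] F [ 2.5  0.2 -6.6] w 11.2
 q [-0.26  0.29  1.96 -0.    0.88  0.76]
 turn to std [ 0.003 -0.001  0.001]
  grasp [-76.2   0.5 193.9] angle 0.634 r 175.3 Fchest -1.1 -2.2 -6.6 tang -5.95
```

>>> move_arm:
  deltas:
    - [0,-6.5,-7.2,0,0,0]
    - [0,-6.5,-6.8,0,0,0]
    - [0,-6,-5.5,0,0,0]
    - [0,-5,-4,0,0,0]
    - [0,0,0,0,0,0]

```text
t: 8.67
ee_pos: [462.4, -94.6, 171.4]
orientation: [3.016, 0.847, 0.009]
ft_force: [0.8, 0.6, -4.3]
width: 11.0
```

```bash
python3 -c "
from h import *
st(); lid()
snap('scene','s6');snap('wrist','w6'); crop('s6',170,60,370,260,4,'c10')"
```

```text
t 8.67 tcp [462.4 -94.6 171.4] chest [-51.8   0.5 171.4] F [ 0.8  0.6 -4.3] w 11.0
 q [-0.22  0.22  1.98 -0.01  0.93  0.8 ]
 turn to std [ 0.01  -0.003  0.003]
  grasp [-51.3   0.7 223.3] angle 0.853 r 177.0 Fchest 0.1 -1.0 -4.3 tang -2.74
```

View pics/c10.png

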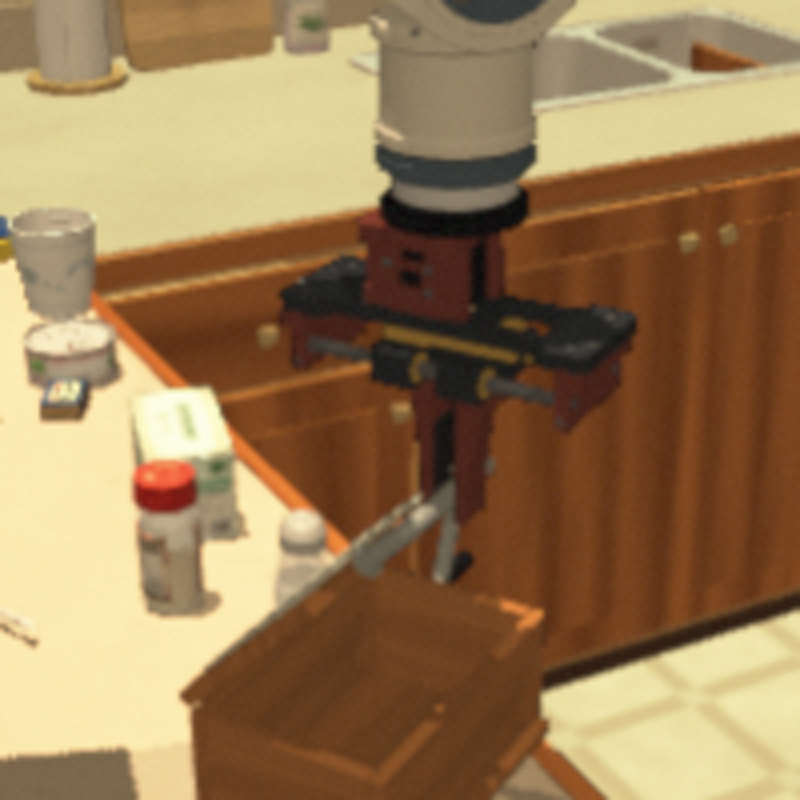

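View pics/w6.png

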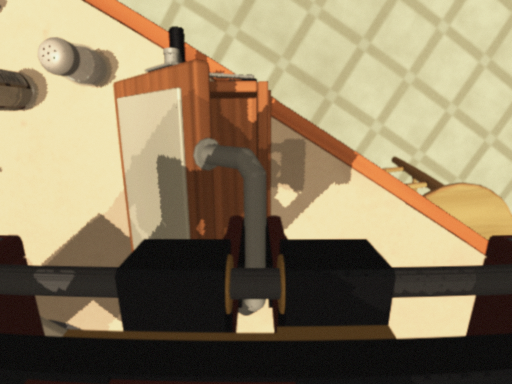

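```bash
cat >> h.py <<'E'
def plane(d,u0,v0,u1,v1):
    P=np.array([wc(pt(d,u,v)) for u in range(u0,u1,4) for v in range(v0,v1,4) if d['range_z'][v,u]>0])
    c=np.median(P,0); n=np.linalg.svd(P-P.mean(0))[2][2]; n*=np.sign(n[2])
    res=abs((P-P.mean(0))@n)
    print('lid plane tilt',np.arctan2(n[0],n[2]).round(3),'ny',n[1].round(3),'res',res.max().round(1),len(P))
E
python3 -c "
from h import *
d=load('w6'); plane(d,130,105,180,215)
for u,v in [(250,180),(252,195),(254,205),(254,215),(205,153)]: print(wc(pt(d,u,v)).round(1))
for u,v in [(177,35),(177,45),(177,55)]: print('knob',wc(pt(d,u,v)).round(1))
"
```

```text
lid plane tilt 0.795 ny 0.009 res 0.9 362
[-48.1 -35.5 223.6]
[-49.1 -27.8 223.8]
[-50.2 -22.4 223.6]
[-50.2 -16.7 222.7]
[-21.7 -46.1 197.3]
knob [  18.  -139.3   85.7]
knob [  18.4 -130.9   85.5]
knob [   2.2 -108.3  154.7]
```

>>> move_arm:
  deltas:
    - [0,-3.5,-2.7,0,0,0]
    - [0,-4,-2.7,0,0,0]
    - [0,-4,-2.7,0,0,0]
    - [0,-3,-2,0,0,0]
    - [0,0,0,0,0,0]

```text
t: 9.18
ee_pos: [456.6, -85.3, 181.1]
orientation: [3.011, 0.847, 0.009]
ft_force: [-0.5, -1.9, -0.9]
width: 11.4
```

```bash
python3 -c "
from h import *
st(); lid()"
```

```text
t 9.18 tcp [456.6 -85.3 181.1] chest [-40.9   0.7 181.1] F [-0.5 -1.9 -0.9] w 11.4
 q [-0.2   0.19  1.99 -0.01  0.95  0.83]
 turn to std [ 0.015 -0.002  0.004]
  grasp [-40.1   0.7 233.1] angle 0.937 r 177.6 Fchest -1.3 1.4 -0.9 tang -1.59
```

>>> move_arm:
  deltas:
    - [0,-3,-2,0,0,0]
    - [0,-3,-2,0,0,0]
    - [0,-3,-2,0,0,0]
    - [0,0,0,0,0,0]

```text
t: 9.52
ee_pos: [452.6, -79.0, 187.0]
orientation: [3.009, 0.846, 0.008]
ft_force: [-0.3, -3.9, -0.1]
width: 11.0
```

```bash
python3 -c "
from h import *
st(); lid()"
```

```text
t 9.52 tcp [452.6 -79.  187. ] chest [-33.4   0.8 187. ] F [-0.3 -3.9 -0.1] w 11.0
 q [-0.19  0.17  1.99 -0.01  0.96  0.84]
 turn to std [ 0.017 -0.001  0.004]
  grasp [-32.5   0.8 239. ] angle 0.991 r 178.0 Fchest -3.2 2.2 -0.1 tang -2.69
```

>>> move_arm:
  deltas:
    - [0,-2,-1.5,0,0,0]
    - [0,-2,-1.5,0,0,0]
    - [0,-2,-1.5,0,0,0]

```text
t: 9.77
ee_pos: [449.5, -73.9, 191.0]
orientation: [3.009, 0.845, 0.007]
ft_force: [1.2, -3.0, 0.1]
width: 11.3
```

```bash
python3 -c "
from h import *
st(); lid()"
```

```text
t 9.77 tcp [449.5 -73.9 191. ] chest [-27.4   0.9 191. ] F [ 1.2 -3.   0.1] w 11.3
 q [-0.18  0.16  2.   -0.02  0.97  0.85]
 turn to std [ 0.017 -0.     0.003]
  grasp [-26.6   0.9 243. ] angle 1.032 r 178.3 Fchest -3.2 0.6 0.1 tang -2.71
```

>>> move_arm:
  deltas:
    - [0,-2,-1.5,0,0,0]
    - [0,-2,-1.5,0,0,0]
    - [0,-2,-1.5,0,0,0]

```text
t: 10.02
ee_pos: [445.8, -67.9, 195.5]
orientation: [3.01, 0.845, 0.006]
ft_force: [0.9, -2.7, -0.3]
width: 11.1
```

```bash
python3 -c "
from h import *
st(); lid()"
```

```text
t 10.02 tcp [445.8 -67.9 195.5] chest [-20.4   1.  195.5] F [ 0.9 -2.7 -0.3] w 11.1
 q [-0.17  0.15  2.   -0.01  0.98  0.86]
 turn to std [0.016 0.    0.003]
  grasp [-19.6   0.9 247.5] angle 1.078 r 178.8 Fchest -2.8 0.7 -0.3 tang -2.59
```

>>> move_arm:
  deltas:
    - [0,-2,-1.1,0,0,0]
    - [0,-2,-1.1,0,0,0]
    - [0,-2,-1.1,0,0,0]

```text
t: 10.27
ee_pos: [442.3, -62.3, 199.3]
orientation: [3.009, 0.845, 0.007]
ft_force: [0.4, -3.4, -0.6]
width: 10.9
```

```bash
python3 -c "
from h import *
st(); lid()"
```

```text
t 10.27 tcp [442.3 -62.3 199.3] chest [-13.7   1.  199.3] F [ 0.4 -3.4 -0.6] w 10.9
 q [-0.16  0.14  2.01 -0.02  0.99  0.87]
 turn to std [0.016 0.    0.003]
  grasp [-12.9   1.  251.3] angle 1.121 r 179.1 Fchest -3.1 1.4 -0.6 tang -3.05
```

>>> move_arm:
  deltas:
    - [0,-2,-1,0,0,0]
    - [0,-2,-1,0,0,0]
    - [0,-2,-1,0,0,0]

```text
t: 10.52
ee_pos: [438.7, -56.6, 202.7]
orientation: [3.009, 0.846, 0.007]
ft_force: [0.2, -2.9, -0.5]
width: 11.4
```

```bash
python3 -c "
from h import *
st(); lid(); d=snap('wrist','w7')"
```

```text
t 10.52 tcp [438.7 -56.6 202.7] chest [ -7.1   1.1 202.7] F [ 0.2 -2.9 -0.5] w 11.4
 q [-0.15  0.13  2.01 -0.02  1.    0.89]
 turn to std [0.017 0.    0.003]
  grasp [ -6.2   1.1 254.7] angle 1.163 r 179.5 Fchest -2.6 1.4 -0.5 tang -2.6
```

View pics/w7.png

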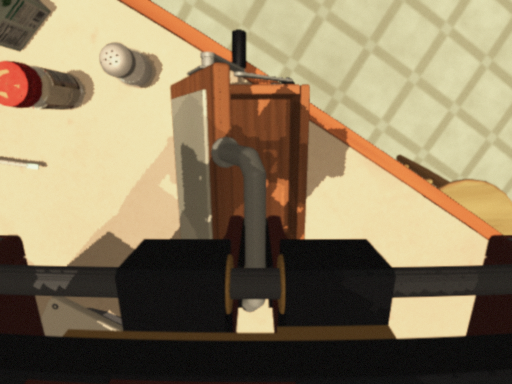

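```bash
python3 -c "
from h import *
d=load('w7'); plane(d,180,105,204,215)
for u,v in [(252,195),(254,205)]: print(wc(pt(d,u,v)).round(1))
for u,v in [(239,36),(239,45),(239,55),(208,60),(290,81)]: print('knob',wc(pt(d,u,v)).round(1))
crop('w7',160,20,320,110,5,'c11')
"
```

```text
lid plane tilt 1.115 ny 0.009 res 0.7 168
[ -3.8 -26.7 252.8]
[ -4.8 -21.5 253.5]
knob [   7.6 -141.   103. ]
knob [   7.7 -133.1  102.5]
knob [   7.7 -123.9  104.1]
knob [  27.9 -107.   171.8]
knob [ -47.5 -106.7   55.2]
```

View pics/c11.png

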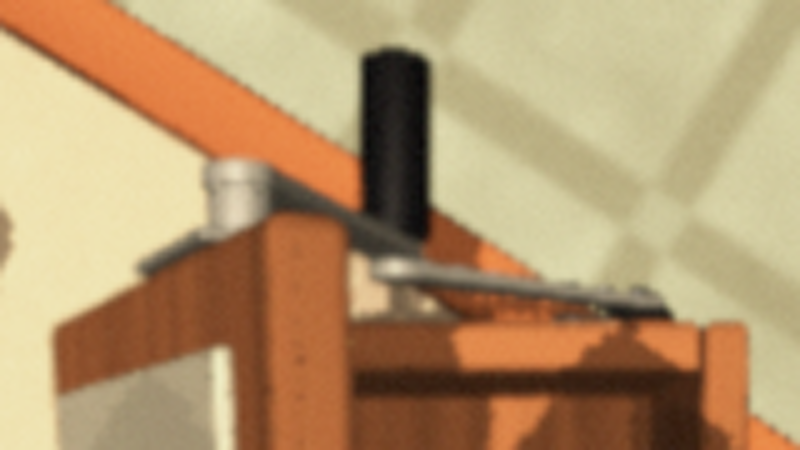

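>>> move_arm:
  deltas:
    - [0,-2,-0.8,0,0,0]
    - [0,-2,-0.8,0,0,0]

```text
t: 10.73
ee_pos: [436.5, -53.0, 204.8]
orientation: [3.008, 0.846, 0.007]
ft_force: [-0.3, -3.6, 1.0]
width: 11.1
```

```bash
python3 -c "
from h import *
st(); lid()"
```

```text
t 10.73 tcp [436.5 -53.  204.8] chest [ -2.8   1.1 204.8] F [-0.3 -3.6  1. ] w 11.1
 q [-0.14  0.12  2.01 -0.02  1.    0.89]
 turn to std [0.017 0.    0.004]
  grasp [ -1.9   1.1 256.8] angle 1.189 r 179.7 Fchest -2.9 2.1 1.0 tang -2.31
```

>>> move_arm:
  deltas:
    - [0,-1.8,-0.6,0,0,0]
    - [0,-1.8,-0.6,0,0,0]

```text
t: 10.9
ee_pos: [434.7, -49.8, 206.4]
orientation: [3.008, 0.846, 0.008]
ft_force: [0.2, -5.1, 2.6]
width: 10.9
```

```bash
python3 -c "
from h import *
st(); lid()"
```

```text
t 10.9 tcp [434.7 -49.8 206.4] chest [  0.8   1.1 206.4] F [ 0.2 -5.1  2.6] w 10.9
 q [-0.13  0.11  2.02 -0.02  1.    0.9 ]
 turn to std [ 0.018 -0.     0.004]
  grasp [  1.8   1.1 258.4] angle 1.212 r 179.9 Fchest -4.5 2.5 2.6 tang -3.3
```

>>> move_arm:
  deltas:
    - [0,-1.5,-0.7,0,0,0]
    - [0,-1.5,-0.7,0,0,0]

```text
t: 11.07
ee_pos: [432.8, -46.8, 207.9]
orientation: [3.008, 0.846, 0.007]
ft_force: [0.2, -3.2, 1.4]
width: 11.3
```

```bash
python3 -c "
from h import *
st(); lid()"
```

```text
t 11.07 tcp [432.8 -46.8 207.9] chest [  4.4   1.1 207.9] F [ 0.2 -3.2  1.4] w 11.3
 q [-0.12  0.11  2.02 -0.02  1.01  0.91]
 turn to std [0.018 0.    0.004]
  grasp [  5.3   1.1 259.9] angle 1.233 r 180.0 Fchest -2.8 1.5 1.4 tang -2.22
```

>>> move_arm:
  deltas:
    - [0,-1.5,-0.6,0,0,0]
    - [0,-1.5,-0.6,0,0,0]

```text
t: 11.23
ee_pos: [431.4, -44.6, 209.0]
orientation: [3.006, 0.846, 0.008]
ft_force: [4.0, -8.0, -4.8]
width: 11.0
```

```bash
python3 -c "
from h import *
st(); lid()"
```

```text
t 11.23 tcp [431.4 -44.6 209. ] chest [  7.    1.1 209. ] F [ 4.  -8.  -4.8] w 11.0
 q [-0.12  0.1   2.02 -0.02  1.01  0.91]
 turn to std [ 0.019 -0.     0.004]
  grasp [  8.    1.1 260.9] angle 1.249 r 180.2 Fchest -8.9 0.7 -4.8 tang -9.94
```

>>> move_arm:
  deltas:
    - [0,0,0,0,0,0]
    - [0,0,0,0,0,0]

```text
t: 11.4
ee_pos: [431.8, -45.3, 208.7]
orientation: [3.004, 0.846, 0.009]
ft_force: [2.9, -6.2, -1.4]
width: 10.9
```

```bash
python3 -c "
from h import *
st(); lid(); d=snap('wrist','w8');crop('w8',160,20,320,110,5,'c12')"
```

```text
t 11.4 tcp [431.8 -45.3 208.7] chest [  6.2   1.1 208.7] F [ 2.9 -6.2 -1.4] w 10.9
 q [-0.12  0.1   2.02 -0.02  1.    0.91]
 turn to std [ 0.022 -0.     0.005]
  grasp [  7.3   1.1 260.7] angle 1.245 r 180.1 Fchest -6.8 0.8 -1.4 tang -6.91
```

View pics/c12.png

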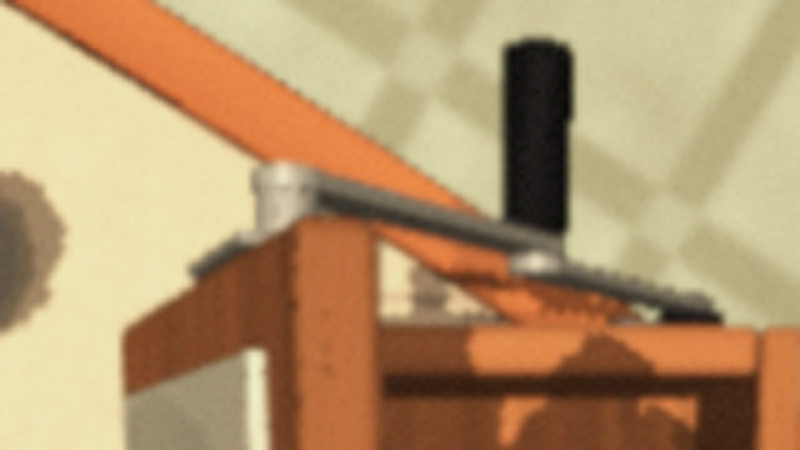

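```bash
python3 -c "
from h import *
d=load('w8'); plane(d,187,110,208,215)
for u,v in [(267,40),(267,50),(217,56),(300,80),(267,72)]: print(wc(pt(d,u,v)).round(1))"
```

```text
lid plane tilt 1.279 ny 0.006 res 5.3 162
[  -5.2 -135.9  115.9]
[  -5.3 -127.3  115.9]
[  34.8 -110.   175.5]
[ -47.2 -108.8   54.6]
[  -5.8 -108.3  113.1]
```

>>> move_arm:
  deltas:
    - [0,0,0,0,0,0]
    - [0,0,0,0,0,0]

```text
t: 11.62
ee_pos: [432.1, -45.8, 208.5]
orientation: [3.002, 0.846, 0.01]
ft_force: [1.0, -6.4, 0.6]
width: 11.2
```

```bash
python3 -c "
from h import *
st(); lid(); d=snap('wrist','w9');crop('w9',160,20,320,110,5,'c13')"
```

```text
t 11.62 tcp [432.1 -45.8 208.5] chest [  5.6   1.2 208.5] F [ 1.  -6.4  0.6] w 11.2
 q [-0.12  0.1   2.02 -0.02  1.    0.91]
 turn to std [0.023 0.    0.005]
  grasp [  6.8   1.2 260.5] angle 1.242 r 180.1 Fchest -6.0 2.5 0.6 tang -5.46
```

View pics/c13.png

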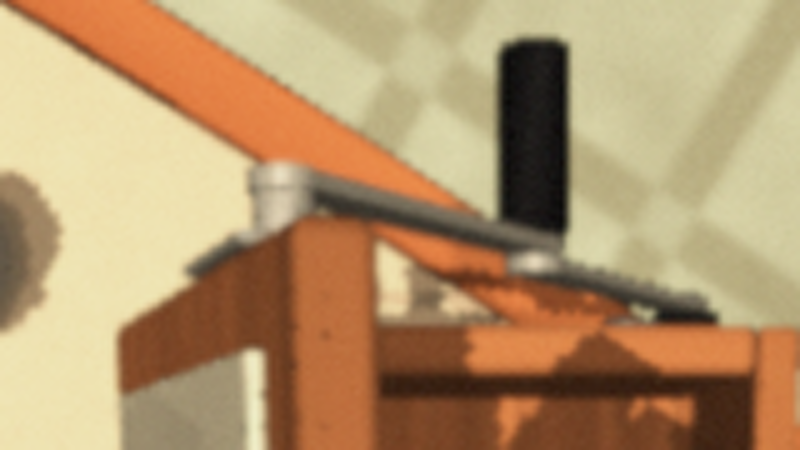

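>>> move_arm:
  deltas:
    - [0,0.8,0.2,0,0,0]
    - [0,0.8,0.2,0,0,0]
    - [0,0.8,0.2,0,0,0]

```text
t: 11.92
ee_pos: [433.2, -47.6, 207.7]
orientation: [3.003, 0.846, 0.009]
ft_force: [-0.5, -2.5, 2.3]
width: 11.2
```

```bash
python3 -c "
from h import *
st(); lid(); d=snap('wrist','w10');crop('w10',160,20,320,110,5,'c14')"
```

```text
t 11.92 tcp [433.2 -47.6 207.7] chest [  3.5   1.1 207.7] F [-0.5 -2.5  2.3] w 11.2
 q [-0.12  0.11  2.02 -0.02  1.    0.91]
 turn to std [0.022 0.    0.005]
  grasp [  4.7   1.1 259.7] angle 1.229 r 180.1 Fchest -1.9 1.7 2.3 tang -1.0
```

View pics/c14.png

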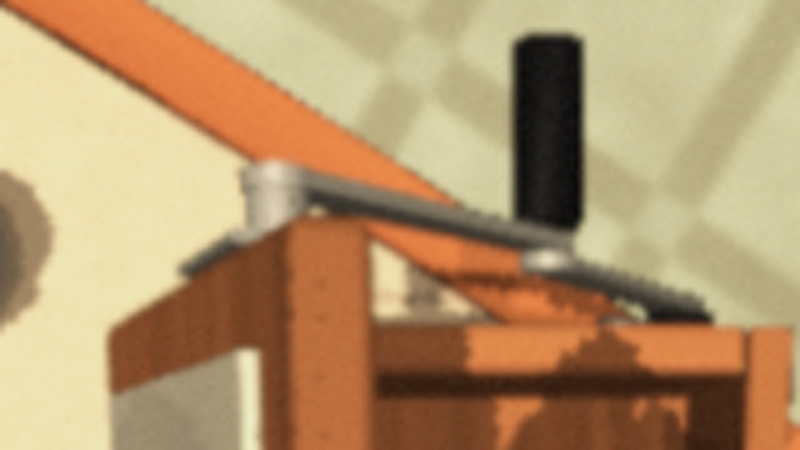

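>>> move_arm:
  deltas:
    - [0,1.6,0.5,0,0,0]
    - [0,1.6,0.5,0,0,0]
    - [0,1.6,0.5,0,0,0]
    - [0,0,0,0,0,0]

```text
t: 12.3
ee_pos: [435.4, -51.1, 206.0]
orientation: [3.006, 0.846, 0.008]
ft_force: [-0.5, -3.1, 3.8]
width: 11.4
```

```bash
python3 -c "
from h import *
st(); lid(); d=snap('wrist','w11');crop('w11',160,20,320,110,5,'c15')"
```

```text
t 12.3 tcp [435.4 -51.1 206. ] chest [ -0.6   1.1 206. ] F [-0.5 -3.1  3.8] w 11.4
 q [-0.13  0.11  2.02 -0.02  1.    0.9 ]
 turn to std [0.02  0.    0.004]
  grasp [  0.4   1.1 258. ] angle 1.204 r 180.0 Fchest -2.4 2.0 3.8 tang -0.84
```

View pics/c15.png

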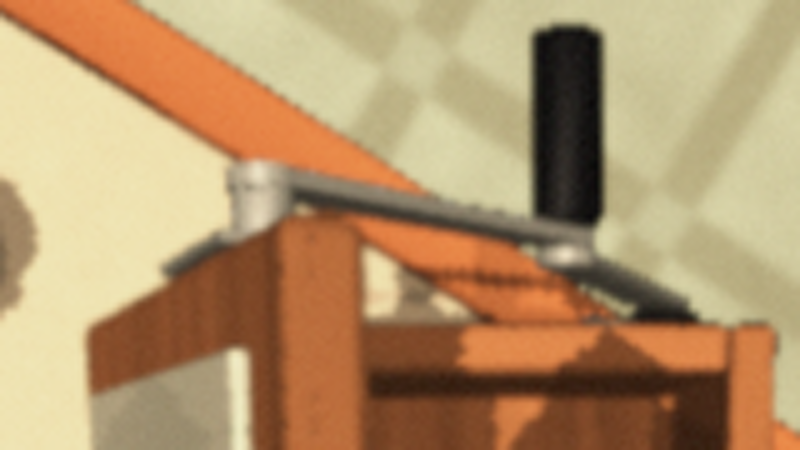

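Knee clearly past straight to the front. Lower another ~6 mm.

>>> move_arm:
  deltas:
    - [0,1.6,0.6,0,0,0]
    - [0,1.6,0.6,0,0,0]
    - [0,1.5,0.6,0,0,0]
    - [0,0,0,0,0,0]

```text
t: 12.68
ee_pos: [437.7, -54.8, 204.2]
orientation: [3.007, 0.846, 0.007]
ft_force: [0.7, -1.6, 2.9]
width: 11.4
```

```bash
python3 -c "
from h import *
st(); lid()"
```

```text
t 12.68 tcp [437.7 -54.8 204.2] chest [ -5.    1.1 204.2] F [ 0.7 -1.6  2.9] w 11.4
 q [-0.14  0.12  2.01 -0.02  1.    0.89]
 turn to std [0.018 0.    0.004]
  grasp [ -4.1   1.1 256.2] angle 1.177 r 179.9 Fchest -1.8 0.3 2.9 tang -0.52
```

>>> move_arm:
  deltas:
    - [0,1.2,0.5,0,0,0]
    - [0,1.2,0.5,0,0,0]
    - [0,0,0,0,0,0]

```text
t: 12.93
ee_pos: [438.4, -56.2, 203.3]
orientation: [3.01, 0.845, 0.006]
ft_force: [-2.5, 1.1, 7.3]
width: 11.5
```

```bash
python3 -c "
from h import *
st(); lid()"
```

```text
t 12.93 tcp [438.4 -56.2 203.3] chest [ -6.6   1.2 203.3] F [-2.5  1.1  7.3] w 11.5
 q [-0.14  0.12  2.01 -0.01  1.    0.89]
 turn to std [0.016 0.    0.003]
  grasp [ -5.8   1.1 255.3] angle 1.166 r 179.8 Fchest 2.3 1.5 7.3 tang 4.98
```

>>> move_arm:
  deltas:
    - [0,-0.3,0,0,0,0]
    - [0,0,0,0,0,0]
    - [0,0,0,0,0,0]
    - [0,0,0,0,0,0]
  hand: 0.3

```text
t: 13.27
ee_pos: [437.8, -55.4, 202.4]
orientation: [3.011, 0.846, 0.005]
ft_force: [-0.0, -0.5, 0.3]
width: 30.0
```

```bash
python3 -c "
from h import *
st(); lid();d=snap('wrist','w12');plane(d,180,105,204,215)"
```

```text
t 13.27 tcp [437.8 -55.4 202.4] chest [ -5.5   1.3 202.4] F [-0.  -0.5  0.3] w 30.0
 q [-0.14  0.13  2.01 -0.01  1.    0.89]
 turn to std [0.014 0.001 0.003]
  grasp [ -4.8   1.2 254.4] angle 1.169 r 178.6 Fchest -0.4 0.3 0.3 tang -0.25
lid plane tilt 1.169 ny 0.017 res 13.8 167
```

View pics/w12.png

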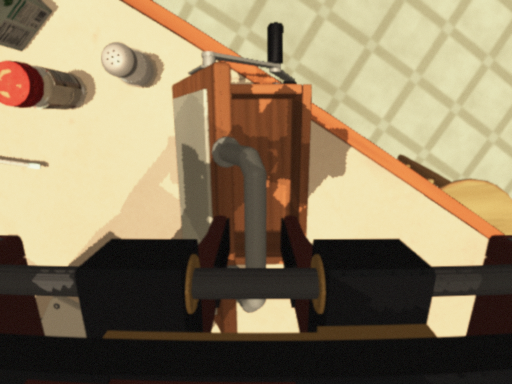

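>>> move_arm:
  deltas:
    - [0,0,-8,-0.005,0,0]
    - [0,0,-12,-0.005,0,0]
    - [0,0,-15,0,0,0]
    - [0,0,-20,0,0,0]
    - [0,0,-20,0,0,0]

```text
t: 13.73
ee_pos: [433.5, -53.5, 277.3]
orientation: [3.005, 0.843, -0.005]
ft_force: [-0.0, -0.3, -0.7]
width: 30.5
```

```bash
python3 -c "
from h import *
st();d=snap('wrist','w13');snap('scene','s13');crop('s13',170,60,370,260,4,'c16')"
```

```text
t 13.73 tcp [433.5 -53.5 277.3] chest [ -1.7   3.9 277.3] F [-0.  -0.3 -0.7] w 30.5
 q [-0.13  0.03  1.93 -0.02  1.18  0.9 ]
 turn to std [0.019 0.009 0.003]
```

View pics/w13.png

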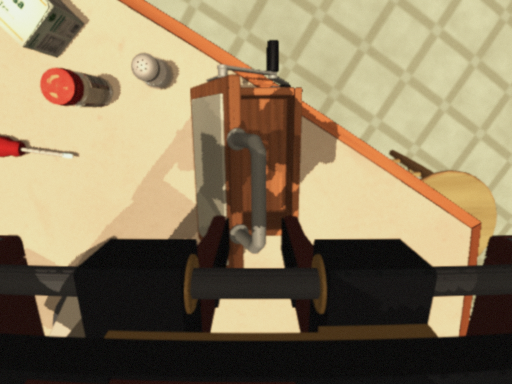

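View pics/c16.png

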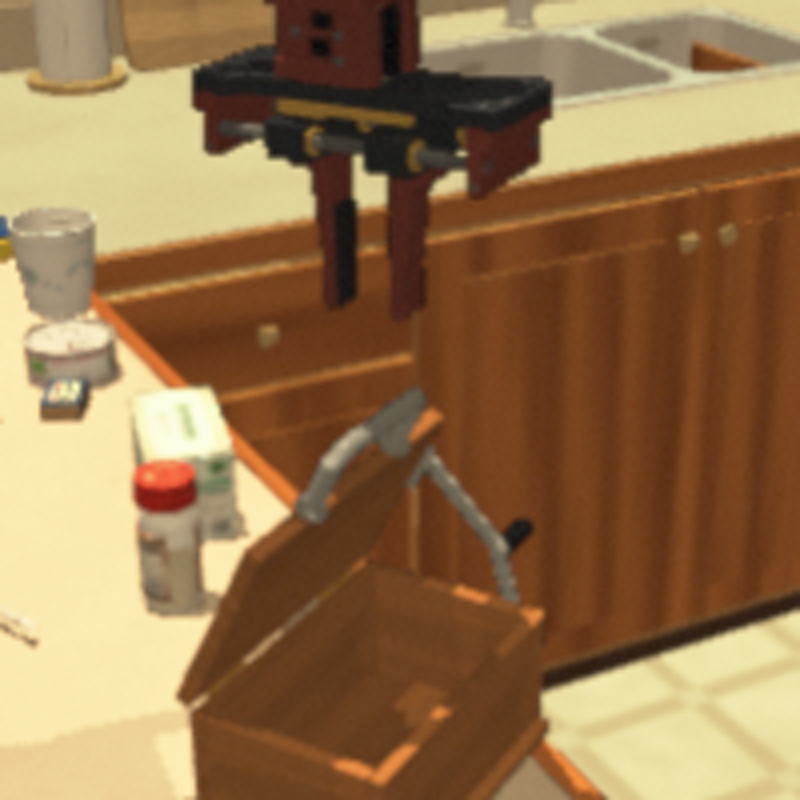

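```bash
python3 -c "
from h import *
d=load('w13')
for u,v in [(272,45),(272,52),(272,60),(272,66),(224,68),(290,84),(274,73)]: print((u,v),wc(pt(d,u,v)).round(1))
d=load('s13'); crop('s13',270,170,310,220,16,'c17')
for u,v in [(299,193),(301,192),(298,195)]: print((u,v),wc(pt(d,u,v)).round(1))
o=st((-55,-150,277))"
```

```text
(272, 45) [ -22.1 -141.1  124.1]
(272, 52) [ -22.2 -133.6  124.9]
(272, 60) [ -22.4 -125.3  124.3]
(272, 66) [ -22.5 -119.   124. ]
(224, 68) [  27.3 -109.   174. ]
(290, 84) [-173.6 -200.  -855.2]
(274, 73) [ -24.9 -111.6  123.4]
(299, 193) [ -27.9 -129.2  119.7]
(301, 192) [ -30.  -136.2  119.8]
(298, 195) [ -29.1 -121.5  118. ]
t 13.83 tcp [435.9 -53.8 279.6] chest [ -3.2   2.  279.6] F [ 1.2  0.9 -0.4] w 30.9
 q [-0.13  0.02  1.93 -0.02  1.18  0.9 ]
 turn to std [0.023 0.003 0.003]
 shift [151.9  52.1   3.3]
```

View pics/c17.png

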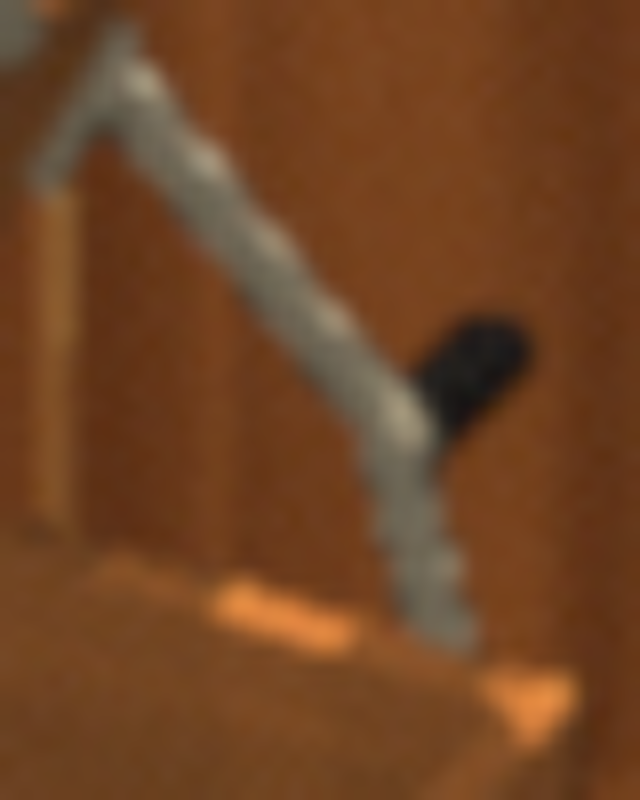

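```bash
cat >> h.py <<'E'
def tip(target=None,tilt=-0.15):
    o=ctrl.get_obs(); Rm=R.from_rotvec(o['orientation']); p=o['ee_pos']-33*Rm.as_matrix()[:,2]
    F=o['ft_force']
    print('t',round(o['t'],2),'TIP chest',wc(p).round(1),'F chest',(F@EX).round(1),(F@EY).round(1),F[2].round(1),'w',round(o['width'],1),'q',o['qpos'].round(2))
    G=R.from_matrix(np.c_[-EY,-EX,[0,0,-1]])*R.from_rotvec([0,tilt,0])
    tw=(Rm.inv()*G).as_rotvec(); print('  turn',tw.round(3))
    if target is not None:
        print('  shift now-axes',Rm.inv().apply(cw(target)-p).round(1),' TCP shift incl turn',Rm.inv().apply(cw(target)+33*G.as_matrix()[:,2]-o['ee_pos']).round(1))
E
python3 -c "
from h import *
tip((-57,-148,300))"
```

```text
t 13.83 TIP chest [ -2.4   1.9 312.6] F chest 0.2 -1.5 -0.4 w 30.9 q [-0.13  0.02  1.93 -0.02  1.18  0.9 ]
  turn [ 0.023 -0.146  0.001]
  shift now-axes [149.8  54.7  13.3]  TCP shift incl turn [145.   53.9  13. ]
```

>>> move_arm:
  deltas:
    - [10,4,0,0,0,0]
    - [25,9,0,0,0,0]
    - [30,10,0,0,0,0]
    - [30,10,0,0,0,0]
    - [25,9,0,0,0,0]
  hand: 1

```text
t: 14.25
ee_pos: [561.8, -26.5, 278.5]
orientation: [3.003, 0.838, 0.003]
ft_force: [0.7, -0.7, 0.5]
width: 1.6
```

>>> move_arm:
  deltas:
    - [15,5,0,0.01,-0.05,0]
    - [10,4,0,0.01,-0.05,0]
    - [0,0,0,0,-0.05,0]
    - [0,0,0,0,0,0]

```text
t: 14.58
ee_pos: [594.6, -19.0, 271.6]
orientation: [2.974, 0.829, -0.244]
ft_force: [-0.0, 0.0, -0.1]
width: 0.3
```

```bash
python3 -c "
from h import *
tip((-57,-148,108)); snap('wrist','w14'); snap('scene','s14')"
```

```text
t 14.58 TIP chest [ -55.6 -157.1  304.1] F chest 0.0 0.0 -0.1 w 0.3 q [-0.    0.38  1.52 -0.09  1.39  1.05]
  turn [ 0.001  0.014 -0.001]
  shift now-axes [ 23.    1.2 195. ]  TCP shift incl turn [ 23.5   1.1 195. ]
```

View pics/w14.png

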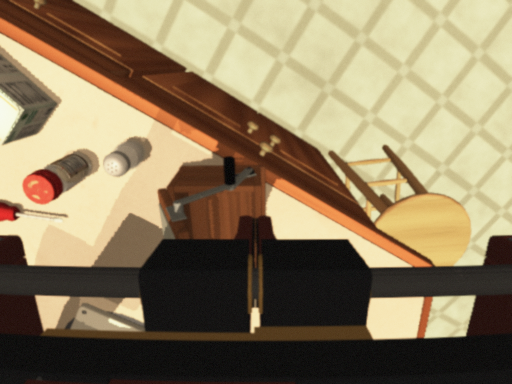

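View pics/s14.png

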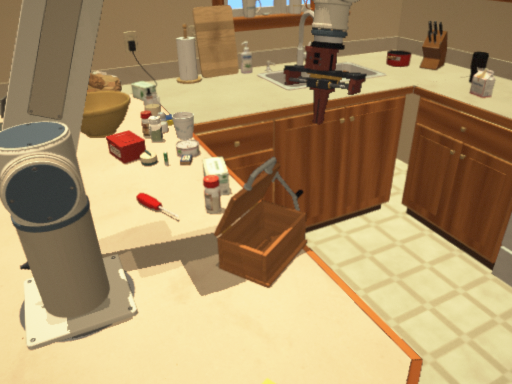

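>>> move_arm:
  deltas:
    - [2,0,20,0,0,0]
    - [3,0,35,0,0,0]
    - [3,0,35,0,0,0]
    - [3,0,35,0,0,0]
    - [3,0,20,0,0,0]

```text
t: 15.1
ee_pos: [588.2, -25.2, 128.0]
orientation: [2.976, 0.825, -0.209]
ft_force: [-0.6, 0.3, -0.9]
width: 0.6
```

```bash
python3 -c "
from h import *
tip((-57,-148,108)); d=snap('wrist','w15')
crop('w15',150,80,350,240,4,'c18')"
```

```text
t 15.1 TIP chest [ -57.4 -147.7  160.7] F chest 0.6 0.4 -0.9 w 0.6 q [-0.02  0.5   1.67 -0.09  1.09  1.06]
  turn [ 0.008 -0.007 -0.004]
  shift now-axes [ 7.8 -0.8 52.1]  TCP shift incl turn [ 7.6 -1.1 52.1]
```

View pics/c18.png

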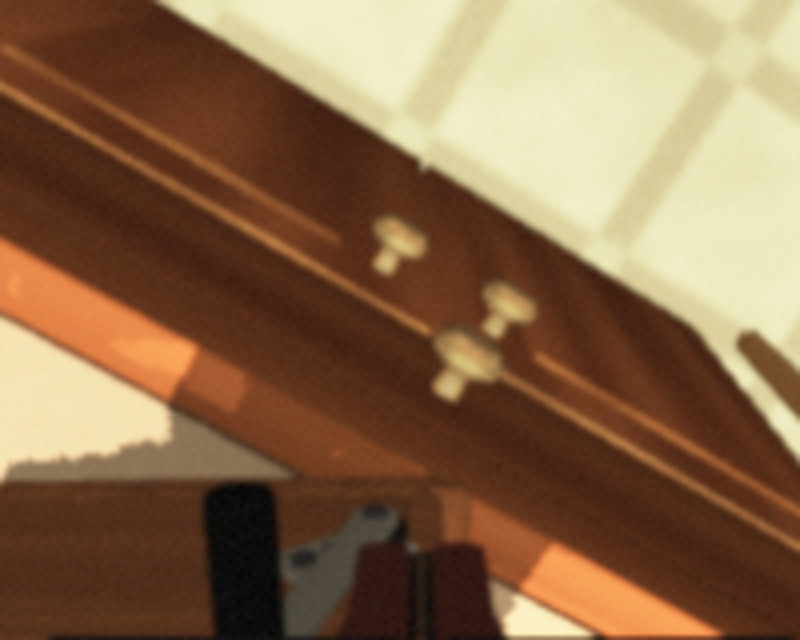

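>>> move_arm:
  deltas:
    - [2,0,15,0.004,0,0]
    - [2,0,15,0.004,0,0]
    - [2,0,12,0,0,0]
    - [0,0,8,0,0,0]
    - [0,0,0,0,0,0]

```text
t: 15.57
ee_pos: [583.0, -27.2, 74.8]
orientation: [2.987, 0.823, -0.215]
ft_force: [-0.6, 0.7, -1.1]
width: 0.4
```

```bash
python3 -c "
from h import *
tip((-57,-148,108)); d=snap('wrist','w16'); snap('scene','s16')
crop('w16',150,80,350,240,4,'c19');crop('s16',220,120,350,250,5,'c20')
for u,v in [(210,195),(210,205),(212,215),(212,225)]: print(wc(pt(d,u,v)).round(1))
"
```

```text
t 15.57 TIP chest [ -56.8 -142.2  107.4] F chest 0.9 0.1 -1.1 w 0.4 q [-0.02  0.57  1.7  -0.09  1.    1.06]
  turn [-0.003 -0.007 -0.007]
  shift now-axes [ 5.7  0.2 -1.4]  TCP shift incl turn [ 5.4  0.3 -1.4]
[ -12.3 -121.5    0.4]
[ -11.5 -110.5   -0.2]
[ -12.9 -100.     0.6]
[-15.5 -99.3  19.8]
```

View pics/w16.png

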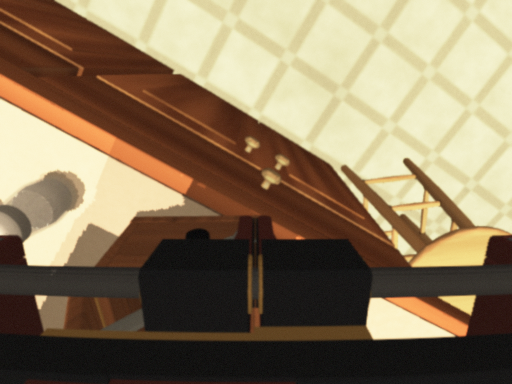

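View pics/c20.png

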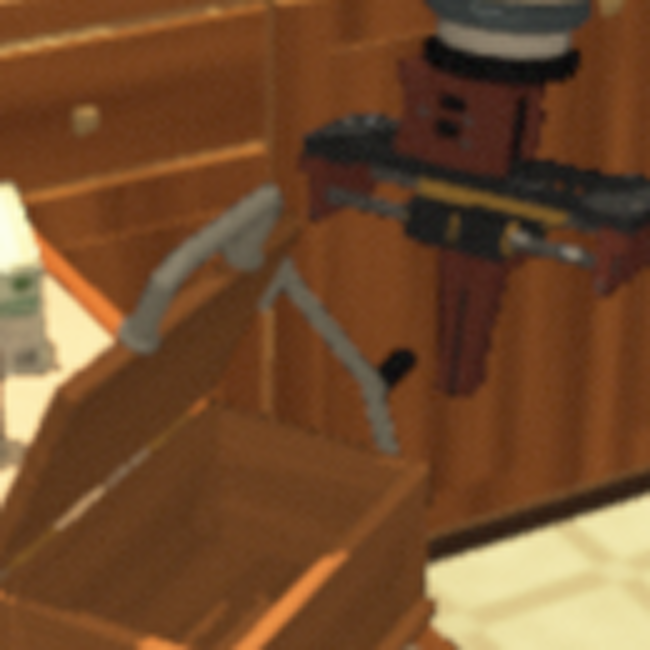

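>>> move_arm:
  deltas:
    - [2,-4,0,0,0,0]
    - [2,-4,0,0,0,0]
    - [0,-4,0,0,0,0]

```text
t: 15.92
ee_pos: [583.7, -14.4, 78.4]
orientation: [2.986, 0.821, -0.204]
ft_force: [0.6, -0.4, -0.2]
width: 0.3
```

```bash
python3 -c "
from h import *
tip((-38,-146,108))"
```

```text
t 15.92 TIP chest [ -46.  -149.3  111.1] F chest -0.7 -0.3 -0.2 w 0.3 q [-0.    0.56  1.7  -0.09  0.99  1.08]
  turn [ 0.001 -0.013 -0.008]
  shift now-axes [-2.9 -8.   3.5]  TCP shift incl turn [-3.3 -8.   3.5]
```

>>> move_arm:
  deltas:
    - [-2,-3,2,0,-0.006,0]
    - [-1,-3,1.5,0,-0.004,0]
    - [0,-2,0.5,0,0,0]

```text
t: 16.17
ee_pos: [577.3, -8.0, 76.2]
orientation: [2.98, 0.822, -0.214]
ft_force: [1.9, -2.0, -2.0]
width: 0.3
```

```bash
python3 -c "
from h import *
tip((-38,-146,108))"
```

```text
t 16.17 TIP chest [ -37.1 -147.4  108.8] F chest -2.7 -0.6 -2.0 w 0.3 q [ 0.01  0.56  1.71 -0.09  0.99  1.1 ]
  turn [ 0.003 -0.005 -0.007]
  shift now-axes [-1.3  0.9  1. ]  TCP shift incl turn [-1.4  0.8  1. ]
```

>>> move_arm:
  deltas:
    - [0,-2.6,1.4,0,0,0]
    - [0,-2.6,1.4,0,0,0]
    - [0,-2.6,1.4,0,0,0]
    - [0,-2.6,1.4,0,0,0]

```text
t: 16.5
ee_pos: [571.2, 1.3, 70.5]
orientation: [2.98, 0.822, -0.213]
ft_force: [0.2, 0.1, 0.8]
width: 0.6
```

```bash
python3 -c "
from h import *
tip((-7,-147,89))"
```

```text
t 16.5 TIP chest [ -26.  -147.   103.2] F chest -0.0 -0.2 0.8 w 0.6 q [ 0.03  0.56  1.73 -0.09  0.97  1.11]
  turn [ 0.004 -0.006 -0.006]
  shift now-axes [  1.9 -19.1  14. ]  TCP shift incl turn [  1.7 -19.3  14. ]
```

```bash
python3 -c "
from h import *
snap('scene','s17');crop('s17',220,120,350,250,5,'c21')"
```

```text
(no output)
```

View pics/c21.png

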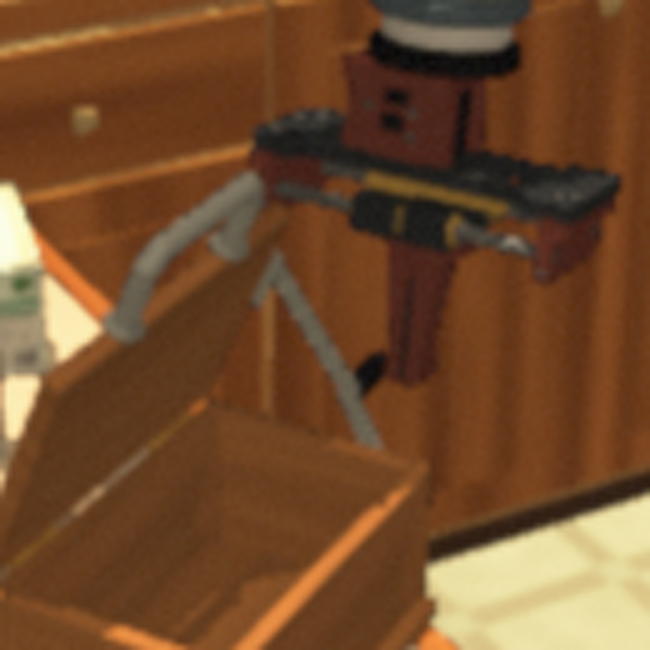

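>>> move_arm:
  deltas:
    - [0,-2.6,1.6,0,0,0]
    - [0,-2.6,1.6,0,0,0]
    - [0,-2.6,1.6,0,0,0]

```text
t: 16.8
ee_pos: [565.6, 8.5, 64.8]
orientation: [2.98, 0.822, -0.214]
ft_force: [1.6, 0.2, -0.9]
width: 0.6
```

```bash
python3 -c "
from h import *
tip((-7,-147,89));snap('scene','s18');crop('s18',220,120,350,250,5,'c22')"
```

```text
t 16.8 TIP chest [ -17.  -145.9   97.5] F chest -0.7 -1.5 -0.9 w 0.6 q [ 0.04  0.56  1.74 -0.09  0.96  1.13]
  turn [ 0.003 -0.005 -0.007]
  shift now-axes [  2.2 -10.    8.2]  TCP shift incl turn [  2.1 -10.1   8.2]
```

View pics/c22.png

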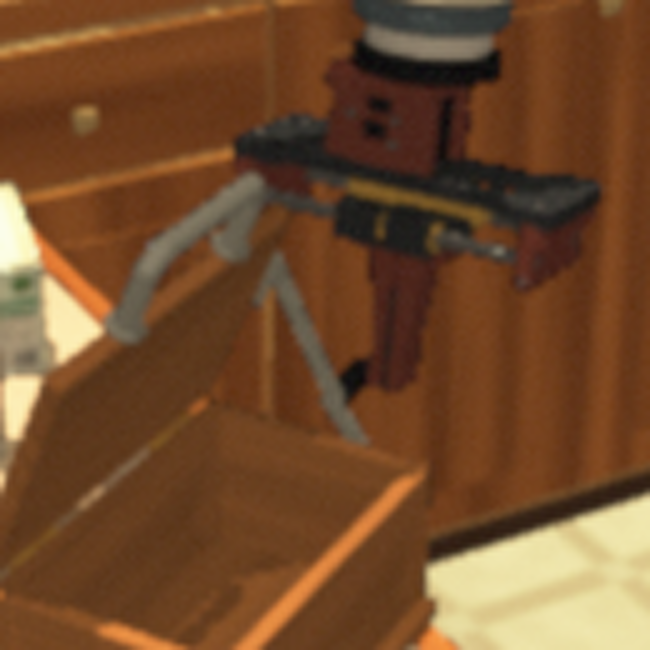

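>>> move_arm:
  deltas:
    - [0.4,-2.6,1.7,0,0,0]
    - [0.4,-2.6,1.7,0,0,0]
    - [0.4,-2.6,1.7,0,0,0]
    - [0.4,-2.6,1.7,0,0,0]

```text
t: 17.18
ee_pos: [559.6, 17.7, 56.5]
orientation: [2.979, 0.823, -0.217]
ft_force: [2.4, -4.6, -2.5]
width: 0.4
```

```bash
python3 -c "
from h import *
tip((-7,-147,89));snap('scene','s19');crop('s19',220,120,350,250,5,'c23')"
```

```text
t 17.18 TIP chest [  -6.  -145.6   89.1] F chest -5.1 0.3 -2.5 w 0.4 q [ 0.05  0.57  1.76 -0.09  0.94  1.14]
  turn [ 0.004 -0.003 -0.006]
  shift now-axes [ 1.4  1.  -0.1]  TCP shift incl turn [ 1.3  0.9 -0.1]
```

View pics/c23.png

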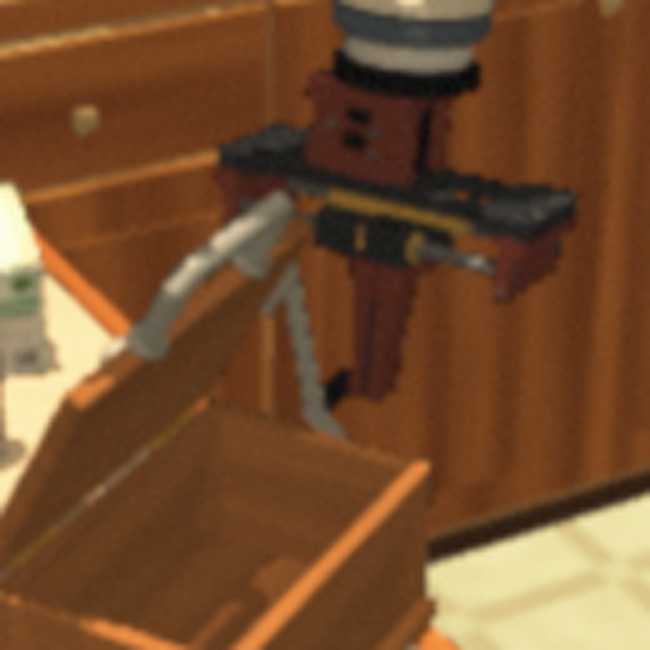

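>>> move_arm:
  deltas:
    - [0.4,-2,1.6,0,0,0]
    - [0,0,0,0,0,0]
    - [0,0,0,0,0,0]

```text
t: 17.48
ee_pos: [557.7, 20.6, 54.1]
orientation: [2.98, 0.823, -0.219]
ft_force: [0.1, -0.5, 0.6]
width: 1.0
```

```bash
python3 -c "
from h import *
tip((-7,-147,89));snap('scene','s20');crop('s20',220,120,350,250,5,'c24')"
```

```text
t 17.48 TIP chest [  -2.6 -145.5   86.7] F chest -0.5 0.1 0.6 w 1.0 q [ 0.06  0.57  1.76 -0.09  0.94  1.15]
  turn [ 0.003 -0.003 -0.006]
  shift now-axes [ 1.2  4.4 -2.4]  TCP shift incl turn [ 1.1  4.3 -2.4]
```

View pics/c24.png

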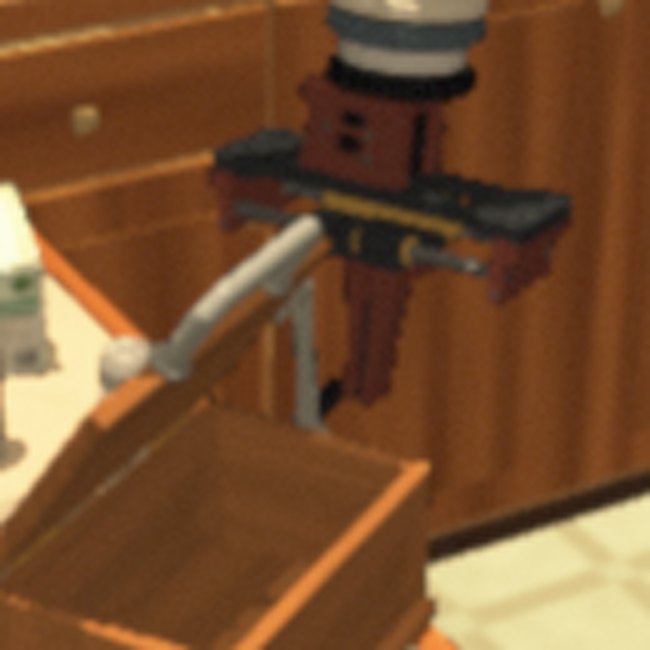

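>>> move_arm:
  deltas:
    - [10,4,-2,0,0,0]
    - [20,5,-5,0,0,0]
    - [25,5,-10,0,0,0]
    - [20,0,-20,0,0,0]
    - [10,0,-25,0,0,0]

```text
t: 17.95
ee_pos: [640.4, 57.2, 99.6]
orientation: [2.984, 0.82, -0.24]
ft_force: [0.7, 0.5, 0.1]
width: 0.6
```

```bash
python3 -c "
from h import *
tip();snap('scene','s21');crop('s21',190,100,350,260,4,'c25')"
```

```text
t 17.95 TIP chest [ -14.4 -235.6  132.2] F chest 0.1 -0.8 0.1 w 0.6 q [ 0.1   0.63  1.52 -0.07  1.14  1.17]
  turn [-0.006  0.009 -0.008]
```

View pics/c25.png

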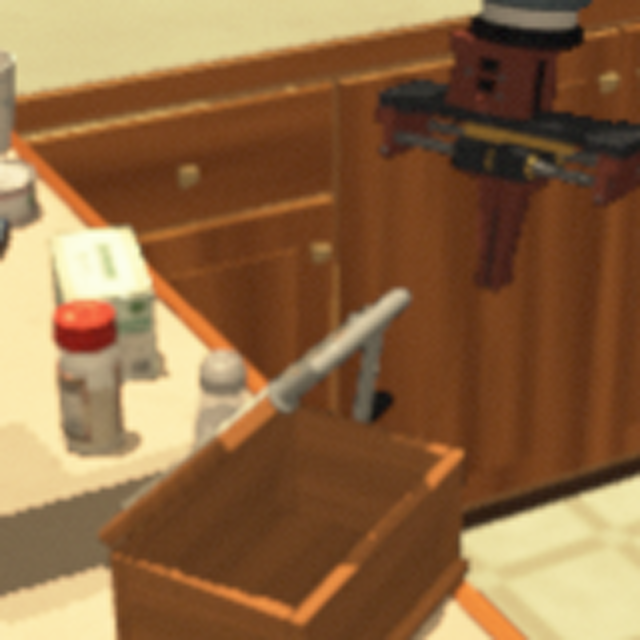

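>>> move_arm:
  deltas:
    - [0,0,-30,0,0,0]
    - [0,0,-30,0,0,0]
    - [0,0,-30,0,0,0]
    - [0,0,0,0,0,0]
    - [0,0,0,0,0,0]

```text
t: 18.42
ee_pos: [657.9, 67.4, 198.3]
orientation: [2.985, 0.823, -0.222]
ft_force: [0.0, 0.4, -0.1]
width: 0.5
```

>>> move_arm:
  deltas:
    - [0,0,0,0,0,0]
    - [0,0,0,0,0,0]
    - [0,0,0,0,0,0]
    - [0,0,0,0,0,0]
    - [0,0,0,0,0,0]

```text
t: 18.83
ee_pos: [655.2, 67.0, 194.7]
orientation: [2.986, 0.822, -0.23]
ft_force: [0.1, -0.3, 0.5]
width: 0.5
```

>>> move_arm:
  deltas:
    - [0,0,0,0,0,0]
    - [0,0,0,0,0,0]
    - [0,0,0,0,0,0]
    - [0,0,0,0,0,0]
    - [0,0,0,0,0,0]

```text
t: 19.25
ee_pos: [653.9, 66.7, 192.4]
orientation: [2.986, 0.822, -0.236]
ft_force: [-1.2, 0.7, -0.3]
width: 0.5
```

>>> move_arm:
  deltas:
    - [0,0,0,0,0,0]
    - [0,0,0,0,0,0]
    - [0,0,0,0,0,0]
    - [0,0,0,0,0,0]
    - [0,0,0,0,0,0]

```text
t: 19.67
ee_pos: [654.2, 66.7, 192.7]
orientation: [2.986, 0.822, -0.235]
ft_force: [-0.7, -0.3, 0.9]
width: 1.1
```

>>> move_arm:
  deltas:
    - [0,0,0,0,0,0]
    - [0,0,0,0,0,0]
    - [0,0,0,0,0,0]
    - [0,0,0,0,0,0]
    - [0,0,0,0,0,0]

```text
t: 20.08
ee_pos: [654.2, 66.7, 192.8]
orientation: [2.986, 0.822, -0.235]
ft_force: [0.1, 0.1, 0.2]
width: 0.7
```

>>> move_arm:
  deltas:
    - [0,0,0,0,0,0]
    - [0,0,0,0,0,0]
    - [0,0,0,0,0,0]
    - [0,0,0,0,0,0]
    - [0,0,0,0,0,0]

```text
t: 20.5
ee_pos: [654.2, 66.7, 192.8]
orientation: [2.986, 0.822, -0.235]
ft_force: [-0.3, -0.8, -0.2]
width: 0.2
```

```bash
python3 -c "
from h import *
tip();snap('scene','s22');crop('s22',190,100,350,260,4,'c26')"
```

```text
t 20.5 TIP chest [ -13.4 -252.2  225.4] F chest -0.5 0.6 -0.2 w 0.2 q [ 0.11  0.54  1.43 -0.06  1.31  1.17]
  turn [-0.007  0.005 -0.007]
```

View pics/c26.png

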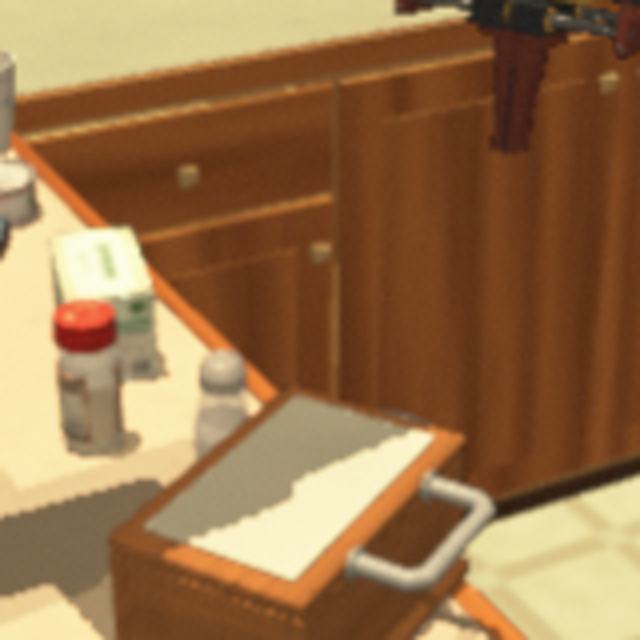

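Lid looks shut; verify it flat and settled.

>>> move_arm:
  deltas:
    - [0,0,0,0,0,0]
    - [0,0,0,0,0,0]
    - [0,0,0,0,0,0]
    - [0,0,0,0,0,0]
    - [0,0,0,0,0,0]

```text
t: 20.97
ee_pos: [654.2, 66.7, 192.8]
orientation: [2.986, 0.822, -0.235]
ft_force: [-0.6, -0.4, -0.4]
width: 0.4
```

>>> move_arm:
  deltas:
    - [0,0,0,0,0,0]
    - [0,0,0,0,0,0]
    - [0,0,0,0,0,0]
    - [0,0,0,0,0,0]
    - [0,0,0,0,0,0]

```text
t: 21.38
ee_pos: [654.2, 66.7, 192.8]
orientation: [2.986, 0.822, -0.235]
ft_force: [0.1, 1.3, 0.2]
width: 0.8
```

```bash
python3 -c "
from h import *
d=snap('scene','s23');d0=load('scene0')
for dd in (d0,d): plane(dd,250,212,280,235)
for u,v in [(300,240),(310,228)]: print(wc(pt(d0,u,v)).round(1),wc(pt(d,u,v)).round(1))
a=cv2.imread('pics/scene0.png').astype(int);b=cv2.imread('pics/s23.png').astype(int)
df=abs(a-b).max(2); 
for n,(u0,v0,u1,v1) in dict(salt=(236,185,258,210),spice=(200,175,222,215),tea=(200,155,232,195),bar=(280,218,316,250)).items(): print(n,(df[v0:v1,u0:u1]>60).sum())
t=snap('top','t23'); crop('t23',210,140,370,270,5,'c28')
"
```

```text
lid plane tilt -0.002 ny -0.007 res 3.0 48
lid plane tilt 0.003 ny 0.002 res 2.7 48
[-110.2   24.    99.2] [-111.4   26.5  101.2]
[-108.6  -29.5   99.2] [-109.4  -27.8  100.5]
salt 62
spice 0
tea 0
bar 0
```

View pics/c28.png

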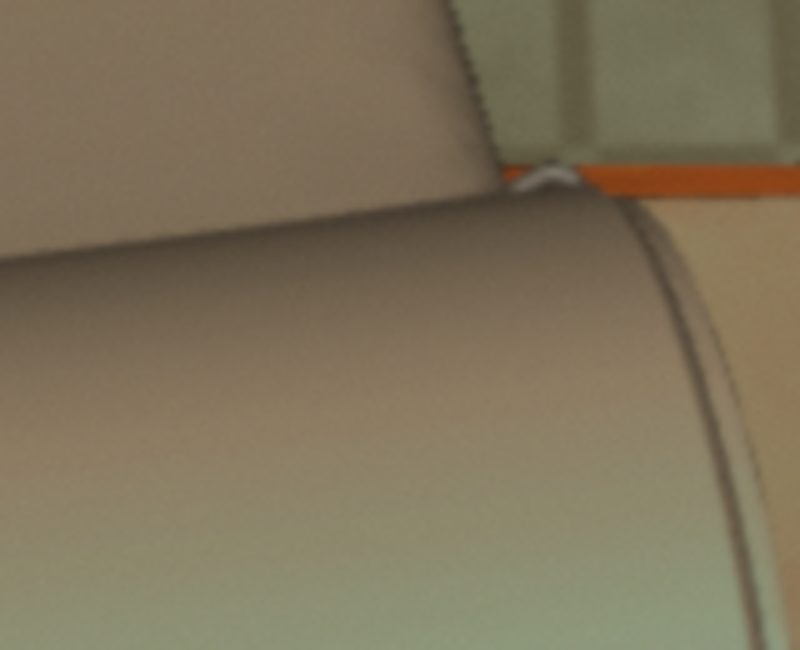

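```bash
python3 -c "
from h import *
a=cv2.imread('pics/scene0.png')[150:260,195:315];b=cv2.imread('pics/s23.png')[150:260,195:315]
cv2.imwrite('pics/cmp.png',cv2.resize(np.hstack([a,b]),None,fx=3.3,fy=3.3,interpolation=cv2.INTER_CUBIC))"
```

```text
(no output)
```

View pics/cmp.png

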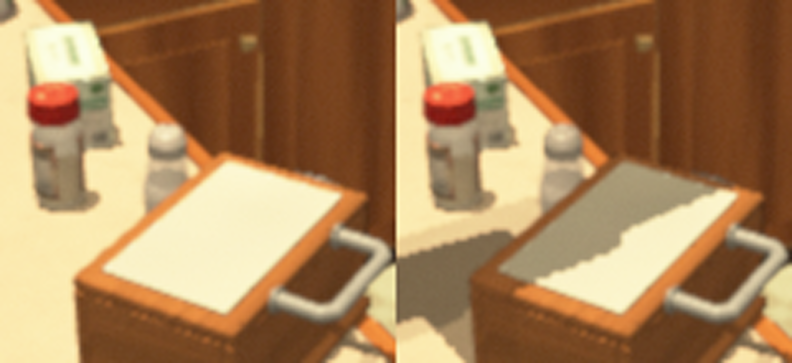

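Before and after match apart from the arm's shadow: the lid is shut and the bystanders haven't moved. Handing in.

```bash
python3 -c "
from h import *
print(ctrl.close_job())"
```

```text
the job is handed in; nothing more can be done
None
```

The stay was tried out as asked, and the job was handed in at about 21.5 s with the lid shut.

- **Lifting:** I raised the lid by its bar until the tangential pull rose from about 2.5 N to 10 N, at roughly 1.2 rad. That is about 7 N extra, against the 17 N that strains the stay.
- **Standing open:** I let the lid down until the bar pushed back, opened the gripper and moved away. The lid stood on the locked stay by itself from 13.3 s until I touched the knob at about 16.2 s.
- **Unlocking and closing:** I pushed the knob back and down with about 5 N at most. The knee went through its dead point, the lid lifted slightly, and it then sank shut by itself.

**Last checks:**
- The lid tilt was 0.003 rad, with the bar at the same place and height as at the start.
- The spice jar and tea box showed no change in the scene camera. The salt shaker's patch did change, and the side-by-side view showed only the arm's shadow.
- The gripper was touching nothing, about 150 mm beyond the chest's side and 120 mm above the lid.

**What disagreed:**
- **Fingertips:** Both cameras showed the fingertips about 33 mm behind the reported tool point. My first close therefore shut just above the bar without touching it; I corrected for this afterwards.
- **Grip:** The bar seemed to slip a few millimetres in the grip during the lift. The hold stayed secure.
- **Top view:** The arm hid the chest from the top camera at the end, so the final check rests on the scene camera.

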